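# Isolate the router table and lock its insert ring

### The arm

A 6-joint arm with a two-finger parallel gripper is mounted at the origin on the work surface. World frame = base frame: x ahead of the robot, y to its left, z up, the work surface at z = 0. Lengths are in mm, angles in rad, forces in N, time in s.
With the tool pointing down it reaches from about 325 to 775 mm from the base axis. Payload 5.5 kg.
Tool frame: the origin (TCP) lies midway between the tips of the shut fingers; the grasp point (between the pads) lies 19 mm behind it; x points along the fingers, y is the direction in which the jaws open and shut, and the axes are right-handed (so a half turn about x gives the same grasp; the last joint's range is limited). The gripper opens to 85 mm and grips with 20 to 120 N. Pads are 22 mm wide; open, the fingers measure 114 mm over their backs; the gripper's body (76 mm by 85 mm) begins 54 mm behind the grasp point. The pads swing forward as they close: fully open they stand 13 mm farther back than shut.
Start: joints at [-1.218, 0.091, 1.231, -0, 1.82, -0.057], TCP at [239.057, -550.335, 231.275] pointing down, gripper open.
Joint ranges: [-2.87, 2.87], [-0.86, 2.18], [0.17, 2.46], [-1.51, 4.65], [0.06, 2.69], [-2.65, 2.65]. Speed limits (rad/s): [2.57, 2.57, 3.01, 3.14, 3.14, 3.14].

### API

Orientations are given as a unit quaternion [x, y, z, w].
In Python, from rig import readout, imaging, ticket, finder gives the robot as it stands.
- The arm moves only by the tool play_rows, never from a script. Its argument "series" is a list that holds one entry, the list of rows, each a list of 7 numbers: the opening, from 0 (shut) to 1 (fully open), then the shift along the tool's x, y, z in units of 40 mm (1.0 is 40 mm), then the turn, a rotation vector about the tool's x, y, z in units of 8 degrees (1.0 is 8 degrees). A call has 1 to 8 rows; each row shifts and turns the commanded pose from where the row before left it, along the tool's axes as they then stand; what a row does not reach is not made up. A row lasts 1/8 s, in which the tool goes at most 62.5 mm and 10.7 degrees, less where a joint would pass 70% of its speed; a pose out of reach is approached as far as the arm can. A call is refused whole if a number of a shift passes 1 or a number of a turn 1, either way. A call with a gripper value outside its range is refused whole. The fingers move at their own pace and stop on an object; "grip_force" is the grip in N (left out, the last holds). Time passes only in rows, so rows that do not move let the fingers close. It gives the time, the measured TCP pose, the force and the opening at its end, in the units of the state.
- readout.read_state(): the state, without advancing time (a new reading comes with each control period).
- imaging.camera(name): name is "scene" or "top"; returns a dict with "image" (400x640x3 uint8, blue, green, red), "range_z" (400x640 float32, mm along the optical axis (not along the pixel's ray), 0 where there is no reading), "intrinsics" (3x3 intrinsics, pixels), "R" (3x3) and "t" (3): a world point X has camera coordinates R X + t. Camera axes: x right, y down, z forward; pixel columns grow to the right and rows downward; lengths in mm; the calibration is good to about 2 mm. A picture is of the moment at which its call begins.
- ticket.sign_off(): hands the job in, once; it reports no verdict.
Trained networks look in a picture, given as the dict that the camera call returned (one of the last four; its "shot" number tells which), for a name from the list of things; names that differ only in an ending like _2 or _b are one class to them, and where a whole thing is asked for, a point or a joint stands for the part that bears it (a point fixed in the world has none). Each returns a list of dicts, best first, with "score" (0 to 1); they miss things now and then, are a little off and sometimes report something else, mostly with a low value. They report only what shows in the picture. A call takes as long as a camera call.
- finder.search_frame(picture, target): "at" ([x, y, z] in mm, in world coordinates, good to about 4 mm: the middle of the surface that is visible of it).
The state is a dict: "t": time; "joint_pos": joint angles; "dq": joint speeds; "tau": joint torques, N m; "tcp_pos": TCP position; "tool_rot": TCP orientation; "force": force on the tool from outside, world axes, zero at the start; "wrist_torque": the same for the moment, N m; "grip_width": opening from 0.0 (shut) to 1.0 (fully open).
Only numpy, scipy, OpenCV 4.12 (cv2) and the standard library are available. Lean on these libraries where they do the work, as an engineer would, in place of code of your own. Each camera call takes 0.05 s, during which the arm holds its last target.

### The job

Make the router table safe and lock its insert ring: first flip the red mains rocker on the switch box to off with a fingertip, then take the two-pin spanner from the tool tray, set both its pins in the two holes of the insert ring and turn the ring clockwise until it is fully home against its stop. Lay the spanner back down in the tray. Leave the black extraction rocker as it is, push the red one without hammering it, keep the spanner off the switch box, and do not knock the tin, the bit stand, the offcut or the collet wrench out of place.

Things in the scene. Friction and masses are not known exactly. Their poses are not given: they have to be found in the camera images.
- mains_rocker (a joint): red mains rocker on the switch box. 0 = on (start), 0.4 = off; sprung over centre: it snaps to whichever side of 0.2 it is pushed past.
- extraction_rocker (a joint): black extraction rocker next to it, same make, same values; it starts on (0) and stays on
- mains_off_end (a point): red rocker, 25 mm wide and 46 mm long: point on the top face of its OFF half (the half with a white dot, standing proud while on), 16 mm from the pivot. To switch off, push this half straight down with about 5 N; the point sinks about 3 mm to the centre, where the rocker snaps over, and 6 mm in all.
- mains_on_end (a point): red rocker: point on the top face of its ON half (no dot, sunk while on), 16 mm from the pivot on the other side. Pivot and this rocker's long axis follow from the two points.
- extraction_off_end (a point): black rocker: the same point on its dotted OFF half. The two rockers stand side by side, 62 mm between centres, and may have changed places; all rockers' long axes are alike.
- switch_box: grey switch box fixed to the router table, 190 x 110 x 50 mm (x, y, z), origin at the centre of its underside; the two rockers on top at x = -60 mm and x = +2 mm, rocking along the box's y, OFF halves to +y (rocker pivots 58 mm above the origin, raised ends up to 7 mm higher), a speed dial 44 mm across and 18 mm high on top at x = +64 mm. The box stands on the left or the right of the insert plate, the tray on the other side.
- router_table: router table, top 560 x 860 mm, origin at the centre of the top face, which is level with the bench. Its flush dark insert plate 235 x 298 mm has its centre at x = -60 mm. A wooden fence 85 mm high crosses the table from x = +150 mm to +250 mm.
- ring_center (a point): round aluminium insert ring 97 mm across, flush in the insert plate: centre of its top face. Its x axis runs through the two pin holes, z is up. The 38 mm bore in the middle is open, the bit is lowered.
- ring_hole0 (a point): mouth of one pin hole of the ring, 9.5 mm across, 9.5 mm deep, 36 mm from the centre along +x of the ring
- ring_hole1 (a point): mouth of the other pin hole, the same along -x; the ring can be taken either way round
- insert_ring (a joint): how far the ring is turned clockwise (seen from above): it starts between 0 and 0.4 rad and is locked at its stop at 0.9 rad, where its red mark meets the white mark on the plate. It turns with about 0.15 Nm of friction and stays where it is left.
- starting_pin: steel starting pin fixed upright on the insert plate, 9 mm across (foot 16 mm), 30 mm high, origin at its foot, 78 mm from the ring's centre on the left or on the right (the other hole has a flush plug). The spanner's handle cannot pass through it.
- tool_tray: blue open tray fixed to the table, 250 x 200 x 20 mm (x, y, z), walls and floor 4 mm, origin at the centre of its underside
- spanner_grip (a point): two-pin spanner, point at the middle of the height of its yellow handle, where it is best gripped (centre of mass is near). Axes of the spanner: x from the handle towards the pins, z up (pins point down). The handle is 18 mm wide and 20 mm high and runs from 50 to 150 mm behind the pins; this point is 75 mm behind them and 16 mm above the pin tips.
- spanner_head (a point): point midway between the two pin tips of the spanner (75 mm ahead of the grip point, 16 mm lower). The steel fork is 6 mm thick; its underside and the handle's are 6 mm above the pin tips. In the tray it lies on its pins and the end of its handle, so the handle end is about 0.04 rad low; it can be levelled in the hand.
- spanner_pin0 (a point): tip of one pin, 6 mm across, 6 mm long below the fork, 36 mm to the +y side of the head point
- spanner_pin1 (a point): tip of the other pin, 36 mm to the -y side
- collet_wrench_center (a point): flat dark open-ended wrench lying in the tray beside the spanner, 166 mm long in all along its x, up to 32 mm wide, 5 mm thick; bystander, point near its middle
- wax_tin_center (a point): wax tin with a green lid, 70 mm across, 30 mm high, on the table; bystander, point at its centre
- bit_stand_center (a point): wooden stand with three upright router bits, 45 x 110 mm (x, y), 60 mm high in all; bystander, point at the centre of its 26 mm high block
- offcut_center (a point): pine moulding offcut 44 x 140 x 22 mm (x, y, z), lying in front of the insert plate; bystander, point at its centre

How it is judged:
By the outcome, as a careful person would: the job done as asked, in the order asked, and still so for the second after the job is handed in, with the robot touching nothing.
It also fails if it takes over 61 s, if anything falls off the work surface, if the arm or the gripper's body presses on something with over 40 N, if the wrist force passes 120 N, or if a joint passes its speed limit or range.

## Working session

There is one attempt and no reset: what is moved stays moved. The work goes in short steps, Python scripts to look and compute and a tool call to move; the robot and the scene stay as the last step left them, time stands still between calls to the robot, and variables do not carry over. Pictures are saved under pics/ and viewed, and the job is handed in when it is done.

Besides the shell and the picture viewer there is one more tool, called after "Emit:" in YAML: its name, and indented under it one key for each argument. play_rows: Moves the arm, as the interface text tells. Its arguments: {"type":"object","properties":{"series":{"type":"array","items":{"type":"array","items":{"type":"array","items":{"type":"number"}}}},"grip_force":{"type":"number"}},"required":["series"]}

```bash
ls; mkdir -p pics
python3 - <<'E'
from rig import readout, imaging, ticket, finder
import cv2,pickle
print(readout.read_state())
for n in ["scene","top"]:
    p=imaging.camera(n); cv2.imwrite(f"pics/{n}0.png",p["image"]); pickle.dump(p,open(f"{n}0.pkl","wb"))
    print(n,p["intrinsics"],p["R"],p["t"],p["shot"])
    for t in ["mains_off_end","mains_on_end","extraction_off_end","switch_box","ring_center","ring_hole0","ring_hole1","starting_pin","tool_tray","spanner_grip","spanner_head","spanner_pin0","spanner_pin1","collet_wrench_center","wax_tin_center","bit_stand_center","offcut_center"]:
        print(t,[( [round(float(v)) for v in d["at"]],round(float(d["score"]),2)) for d in finder.search_frame(p,t)[:3]])
print(readout.read_state()["t"])
E
```

```text
pics
{'t': 0.0, 'joint_pos': array([-1.21769756e+00,  9.18489508e-02,  1.23187320e+00,  3.14843462e-06,
        1.81977538e+00, -5.67140355e-02]), 'dq': array([ 0.0005761 ,  0.00234125, -0.00048723,  0.00097952,  0.0012005 ,
        0.0014473 ]), 'tau': array([ 1.49894622e-04, -4.58727336e+01, -4.18022525e+01, -1.45164222e-04,
        1.17441438e-02, -2.58555264e-05]), 'tcp_pos': array([ 238.96018826, -550.06585715,  230.16394547]), 'tool_rot': array([-0.69221539, -0.14454538,  0.69241213, -0.14321287]), 'force': array([0.07625968, 1.19993904, 0.21382838]), 'wrist_torque': array([ 0.02054227, -0.01970914,  0.01819167]), 'grip_width': 1.0015357918919918}
scene [[494.31555771   0.         317.42005912]
 [  0.         494.31555771 199.15340685]
 [  0.           0.           1.        ]] [[ 0.28129118  0.9594404   0.01869195]
 [ 0.59901928 -0.16033792 -0.78451746]
 [-0.74970072  0.23187468 -0.61982494]] [-185.06350258 -279.97354487 1553.65833834] 1
mains_off_end [([580, 306, 57], 0.55)]
mains_on_end [([575, 311, 54], 0.61), ([579, -55, 16], 0.18)]
extraction_off_end [([522, 329, 56], 0.6
[... 1130 characters left out ...]
xtraction_off_end [([513, 328, 60], 0.73)]
switch_box [([574, 286, 53], 0.63)]
ring_center [([575, 28, 1], 0.59)]
ring_hole0 [([535, -254, 3], 0.72), ([580, 23, -3], 0.67), ([515, 323, 57], 0.28)]
ring_hole1 [([535, -254, 3], 0.72), ([580, 23, -3], 0.67), ([515, 323, 57], 0.28)]
starting_pin [([579, 24, -4], 0.33)]
tool_tray [([535, -252, 6], 0.72)]
spanner_grip []
spanner_head [([516, -285, 18], 0.97), ([578, 27, 2], 0.38)]
spanner_pin0 [([516, -289, 16], 0.69)]
spanner_pin1 [([516, -289, 16], 0.69)]
collet_wrench_center [([540, -183, 8], 0.58)]
wax_tin_center [([745, 200, 33], 0.55)]
bit_stand_center [([723, -128, 24], 0.79), ([517, 323, 58], 0.39)]
offcut_center [([415, 9, 21], 0.69)]
1.8
```

View pics/scene0.png

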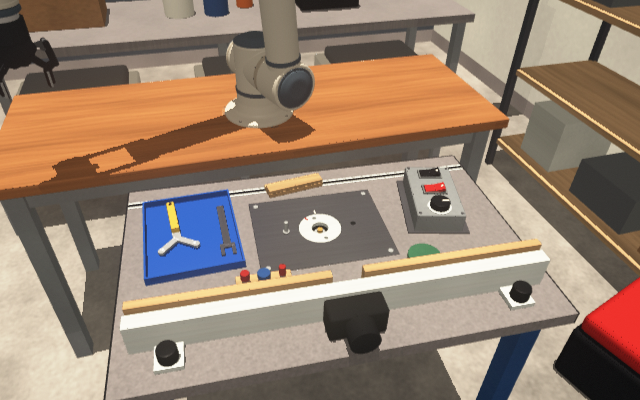

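View pics/top0.png

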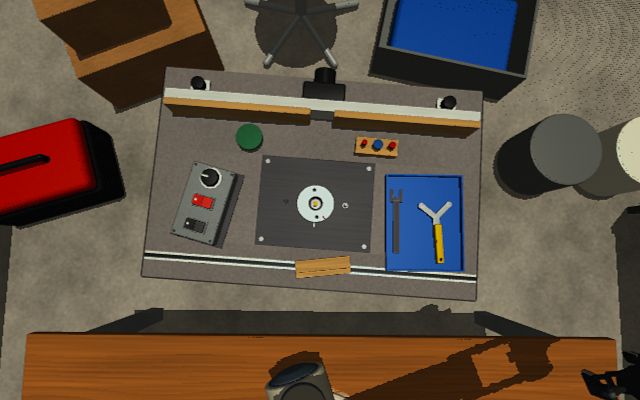

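Run:
```python
import cv2
im=cv2.imread("pics/top0.png")
cv2.imwrite("pics/top0_box.png",cv2.resize(im[20:150,130:260],None,fx=5,fy=4.5,interpolation=cv2.INTER_CUBIC))
cv2.imwrite("pics/top0_ring.png",cv2.resize(im[60:160,240:380],None,fx=5.6,fy=5.6,interpolation=cv2.INTER_CUBIC))
cv2.imwrite("pics/top0_tray.png",cv2.resize(im[40:170,360:520],None,fx=4.5,fy=4.5,interpolation=cv2.INTER_CUBIC))
```

```text
(no output)
```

The scene shows the switch box on the robot's left (top image ~ (205,203)), the ring at (315,203) and the tray on the right (425,222). The starting pin is right of the ring at (345,205). Next I'll zoom in.

Run:
```python
import cv2
im=cv2.imread("pics/top0.png")
cv2.imwrite("pics/top0_box.png",cv2.resize(im[155:255,160:250],None,fx=6,fy=6,interpolation=cv2.INTER_CUBIC))
cv2.imwrite("pics/top0_ring.png",cv2.resize(im[170:240,275:365],None,fx=8,fy=8,interpolation=cv2.INTER_CUBIC))
cv2.imwrite("pics/top0_tray.png",cv2.resize(im[170:280,375:475],None,fx=5.4,fy=5.4,interpolation=cv2.INTER_CUBIC))
```

```text
(no output)
```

View pics/top0_box.png

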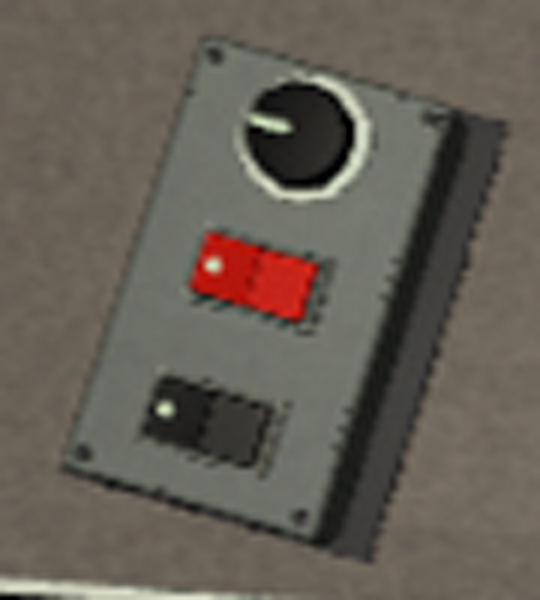

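View pics/top0_ring.png

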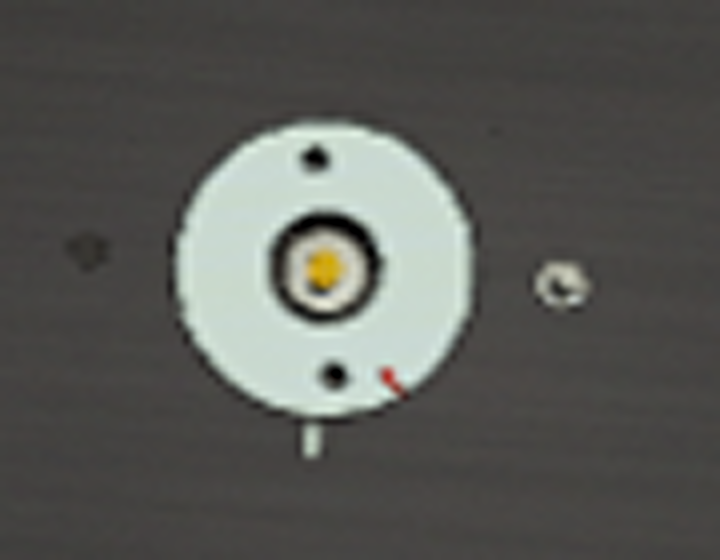

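View pics/top0_tray.png

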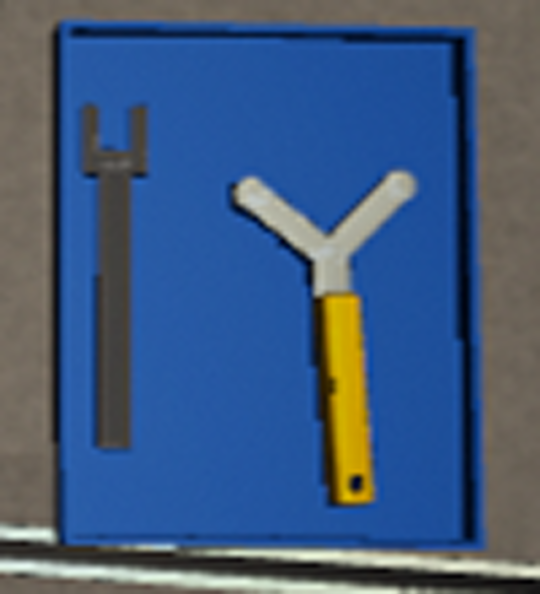

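```bash
cat > h.py <<'E'
import numpy as np,cv2,pickle
from scipy.spatial.transform import Rotation as Ro
def ray(p,uv,z):
    d=np.linalg.inv(p["intrinsics"])@np.array([uv[0],uv[1],1.]); R=p["R"]; c=-R.T@p["t"]; w=R.T@d
    return c+w*(z-c[2])/w[2]
def proj(p,X):
    x=p["intrinsics"]@(p["R"]@np.asarray(X,float)+p["t"]); return x[:2]/x[2]
def cloud(p):
    z=p["range_z"]; v,u=np.mgrid[:z.shape[0],:z.shape[1]]
    K=p["intrinsics"]; c=np.stack([(u-K[0,2])/K[0,0]*z,(v-K[1,2])/K[1,1]*z,z],-1)
    W=(c-p["t"])@p["R"]; W[z==0]=np.nan; return W
E
python3 - <<'E'
from h import *
np.set_printoptions(precision=1,suppress=True)
p=pickle.load(open("top0.pkl","rb")); q=pickle.load(open("scene0.pkl","rb"))
W=cloud(p); Ws=cloud(q)
def blobs(p,name,lo,hi,roi,z):
    u0,v0,u1,v1=roi
    hsv=cv2.cvtColor(p["image"],cv2.COLOR_BGR2HSV)[v0:v1,u0:u1]
    m=cv2.inRange(hsv,lo,hi); n,l,s,c=cv2.connectedComponentsWithStats(m)
    for i in np.argsort(-s[1:,4])[:3]+1:
        cc=c[i]+[u0,v0]; pts=np.argwhere(l==i)[:,::-1]+[u0,v0]
        r=cv2.minAreaRect(pts.astype(np.float32)); 
        print(name,s[i],cc,ray(p,cc,z), "rect",[ray(p,a,z)[:2] for a in cv2.boxPoints(r)])
blobs(p,"red",(0,120,80),(8,255,255),(180,180,230,220),60)
blobs(p,"yellow",(20,120,80),(35,255,255),(420,200,460,270),24)
blobs(p,"dots",(0,0,170),(180,60,255),(180,190,202,232),62)
blobs(p,"ringdark",(0,0,0),(180,255,90),(300,185,332,222),0)
blobs(q,"redS",(0,120,80),(8,255,255),(415,175,455,200),60)
blobs(q,"yellowS",(20,120,80),(35,255,255),(160,195,185,240),24)
a=ray(p,(275+315/8,170+157/8),0);b=ray(p,(275+333/8,170+376/8),0);print("holes",a,b,(a+b)/2,np.linalg.norm(a-b))
print("pin foot",ray(p,(275+562/8,170+284/8),0),"plug",ray(p,(275+88/8,170+250/8),0))
print("white mark",ray(p,(275+312/8,170+440/8),0),"red",ray(p,(275+393/8,170+383/8),0))
for n,(u,v) in dict(pin0=(250/5.4,188/5.4),pin1=(400/5.4,185/5.4),hole=(355/5.4,483/5.4)).items():
    print(n,ray(p,(375+u,170+v),18 if n!='hole' else 22), W[round(170+v),round(375+u)])
for v in range(196,210,2): print([tuple(np.round(W[v,u],0)) for u in range(192,216,4)])
s=W[180:230,290:345,2]; print("table z",np.nanmedian(s), "S", np.nanmedian(Ws[215:240,300:340,2]))
r=Ro.from_quat([-0.69221539,-0.14454538,0.69241213,-0.14321287]).as_matrix(); print(r)
E
```

```text
red [ 11  14  22  15 199] [202.  200.7] [575.8 307.4  60. ] rect [array([570.7, 334.7]), array([595.1, 328.4]), array([581.3, 281.1]), array([556.9, 287.5])]
yellow [ 15  24   9  39 255] [438.8 242.8] [ 480.5 -290.5   24. ] rect [array([ 528.4, -279. ]), array([ 529.8, -296.5]), array([ 432.2, -301.7]), array([ 430.7, -284.5])]
dots [ 6 32  2  2  3] [186.7 222.7] [520.9 341.9  62. ] rect [array([520. , 343.5]), array([522.5, 341.2]), array([521.3, 339.9]), array([518.8, 342.3])]
dots [15  9  1  1  1] [195. 199.] [579.6 324.2  62. ] rect [array([579.6, 324.2]), array([579.6, 324.2]), array([579.6, 324.2]), array([579.6, 324.2])]
ringdark [ 9 12 14 13 64] [315.1 202.3] [582.8  27.1   0. ] rect [array([596.5,  43.3]), array([597. ,   9.1]), array([565.3,   8.7]), array([564.8,  42.8])]
ringdark [20  0 12  8 42] [327.8 187.1] [623.7  -5.8   0. ] rect [array([628.9,  14.8]), array([642.3,   6.6]), array([624.1, -22.7]), array([610.7, -14.4])]
ringdark [21 29 11  8 42] [327.9 218.9] [539.5  -6.9   0. ] rect [array([552.1,  11.2]), array([552.5, -15. ]), array([534.1, -15.2]), array([533.8,
[... 2700 characters left out ...]
float64(57.0)), (np.float64(563.0), np.float64(312.0), np.float64(58.0)), (np.float64(563.0), np.float64(302.0), np.float64(58.0)), (np.float64(563.0), np.float64(292.0), np.float64(59.0)), (np.float64(563.0), np.float64(283.0), np.float64(56.0))]
[(np.float64(558.0), np.float64(334.0), np.float64(51.0)), (np.float64(559.0), np.float64(325.0), np.float64(48.0)), (np.float64(558.0), np.float64(314.0), np.float64(52.0)), (np.float64(558.0), np.float64(303.0), np.float64(57.0)), (np.float64(558.0), np.float64(293.0), np.float64(56.0)), (np.float64(559.0), np.float64(284.0), np.float64(50.0))]
table z 1.3218978085026807 S -2.5533889182448606
[[-0.   0.4 -0.9]
 [ 0.  -0.9 -0.4]
 [-1.  -0.  -0. ]]
```

```bash
cat >> h.py <<'E'
np.set_printoptions(precision=2,suppress=True)
def st():
    from rig import readout
    s=readout.read_state(); R=Ro.from_quat(s["tool_rot"]).as_matrix()
    print("t",round(s["t"],2),"tcp",s["tcp_pos"],"yaw_y",round(np.degrees(np.arctan2(R[1,1],R[0,1])),2),"xax",R[:,0],"F",s["force"],"M",s["wrist_torque"],"g",round(s["grip_width"],3),"q6",round(np.degrees(s["joint_pos"][5]),1))
    return s,R
def down(yaw):
    a=np.radians(yaw); y=np.array([np.cos(a),np.sin(a),0]); x=np.array([0,0,-1.]); return np.stack([x,y,np.cross(x,y)],1)
def plan(p0,R0,wps,g):
    # wps: list of (pos, yaw_y or R, nrows)
    p=np.array(p0,float); R=R0.copy(); out=[]
    for pos,yw,n in wps:
        Rt=down(yw) if np.isscalar(yw) else yw
        for k in range(n):
            rem=n-k
            d=R.T@(np.array(pos)-p)/rem/40; w=(Ro.from_matrix(R.T@Rt).as_rotvec())/rem
            row=np.round(d,2); rw=np.round(np.degrees(w)/8,2)
            p=p+R@(row*40); R=R@Ro.from_rotvec(np.radians(rw*8)).as_matrix()
            out.append([g,*row.tolist(),*rw.tolist()])
    for i in range(0,len(out),8): print([ [float(v)+0 for v in r] for r in out[i:i+8]])
    m=np.abs(np.array(out)[:,1:]).max(0); print("max",m,"end",p)
E
python3 - <<'E'
from h import *
s,R=st()
plan([239.06,-550.3,231.3],R,[([581,324.5,110],-16.3,24)],0)
E
```

```text
t 1.8 tcp [ 239.05 -550.34  231.26] yaw_y -66.52 xax [-0.  0. -1.] F [ 0.04 -0.22  0.01] M [ 0.    0.06 -0.05] g 0.999 q6 -3.2
[[0.0, 0.13, -0.69, -0.69, -0.26, 0.0, 0.0], [0.0, 0.13, -0.67, -0.71, -0.26, 0.0, 0.0], [0.0, 0.13, -0.64, -0.74, -0.26, 0.0, 0.0], [0.0, 0.13, -0.61, -0.76, -0.26, 0.0, 0.0], [0.0, 0.13, -0.59, -0.78, -0.26, 0.0, 0.0], [0.0, 0.13, -0.56, -0.8, -0.26, 0.0, 0.0], [0.0, 0.13, -0.53, -0.82, -0.26, 0.0, 0.0], [0.0, 0.12, -0.5, -0.84, -0.26, 0.0, 0.0]]
[[0.0, 0.13, -0.47, -0.86, -0.26, 0.0, 0.0], [0.0, 0.12, -0.44, -0.88, -0.26, 0.0, 0.0], [0.0, 0.13, -0.4, -0.89, -0.26, 0.0, 0.0], [0.0, 0.12, -0.37, -0.91, -0.26, 0.0, 0.0], [0.0, 0.13, -0.34, -0.92, -0.26, 0.0, 0.0], [0.0, 0.12, -0.3, -0.93, -0.26, 0.0, 0.0], [0.0, 0.13, -0.27, -0.94, -0.26, 0.0, 0.0], [0.0, 0.12, -0.24, -0.95, -0.26, 0.0, 0.0]]
[[0.0, 0.13, -0.2, -0.96, -0.26, 0.0, 0.0], [0.0, 0.12, -0.17, -0.96, -0.27, 0.0, 0.0], [0.0, 0.13, -0.13, -0.97, -0.26, 0.0, 0.0], [0.0, 0.12, -0.09, -0.97, -0.27, 0.0, 0.0], [0.0, 0.13, -0.06, -0.98, -0.26, 0.0, 0.0], [0.0, 0.12, -0.02, -0.98, -0.27, 0.0, 0.0], [0.0, 0.13, 0.02, -0.98, -0.26, 0.0, 0.0], [0.0, 0.12, 0.05, -0.98, -0.27, 0.0, 0.0]]
max [0.13 0.69 0.98 0.27 0.   0.  ] end [581.11 324.53 110.1 ]
```

Emit:
play_rows:
  series:
    - [[0,0.1,-0.7,-0.7,-0.26,0,0],[0,0.1,-0.65,-0.7,-0.26,0,0],[0,0.1,-0.65,-0.75,-0.26,0,0],[0,0.1,-0.6,-0.75,-0.26,0,0],[0,0.1,-0.6,-0.8,-0.26,0,0],[0,0.1,-0.55,-0.8,-0.26,0,0],[0,0.1,-0.55,-0.8,-0.26,0,0],[0,0.1,-0.5,-0.85,-0.26,0,0]]

```text
t: 2.8
tcp_pos: [352.8, -257.5, 199.3]
tool_rot: [0.664, 0.243, -0.664, 0.243]
force: [0.4, -0.7, 0.5]
grip_width: 0.002
```

Emit:
play_rows:
  series:
    - [[0,0.1,-0.45,-0.85,-0.26,0,0],[0,0.1,-0.45,-0.9,-0.26,0,0],[0,0.1,-0.4,-0.9,-0.26,0,0],[0,0.1,-0.35,-0.9,-0.26,0,0],[0,0.1,-0.35,-0.9,-0.26,0,0],[0,0.1,-0.3,-0.95,-0.26,0,0],[0,0.1,-0.25,-0.95,-0.26,0,0],[0,0.1,-0.25,-0.95,-0.26,0,0]]

```text
t: 3.8
tcp_pos: [468.5, 34.4, 167.3]
tool_rot: [0.622, 0.336, -0.622, 0.337]
force: [0.6, 0.0, 0.1]
grip_width: 0.001
```

Emit:
play_rows:
  series:
    - [[0,0.1,-0.2,-0.95,-0.26,0,0],[0,0.1,-0.15,-0.95,-0.26,0,0],[0,0.1,-0.15,-0.95,-0.26,0,0],[0,0.1,-0.1,-1,-0.26,0,0],[0,0.1,-0.05,-1,-0.26,0,0],[0,0.1,0,-1,-0.26,0,0],[0,0.1,0,-1,-0.26,0,0],[0,0.1,0.05,-1,-0.26,0,0]]

```text
t: 4.8
tcp_pos: [584.5, 328.4, 135.1]
tool_rot: [0.567, 0.423, -0.567, 0.423]
force: [-0.1, 0.7, -0.3]
grip_width: 0.004
```

Run:
```python
from h import *
from rig import imaging
s,R=st()
for n in ["top","scene"]:
    p=imaging.camera(n); pickle.dump(p,open(n+"1.pkl","wb"))
    print(n,proj(p,s["tcp_pos"]),proj(p,[581,324,62]),proj(p,[576,307,60]))
    u,v=proj(p,[581,324,62]).astype(int); im=p["image"][max(v-60,0):v+60,max(u-80,0):u+80]
    cv2.imwrite(f"pics/{n}1.png",cv2.resize(im,None,fx=4.5,fy=4.5,interpolation=cv2.INTER_CUBIC))
s,R=st()
```

```text
t 4.8 tcp [584.45 328.38 135.09] yaw_y -16.53 xax [ 0. -0. -1.] F [-0.08  0.68 -0.27] M [-0.02  0.   -0.01] g 0.004 q6 43.0
top [184.54 193.16] [195.1  198.46] [202.13 200.66]
scene [449.9  159.67] [441.72 185.23] [434.02 185.8 ]
t 4.9 tcp [583.82 330.2  132.93] yaw_y -16.39 xax [-0.  0. -1.] F [-0.74 -0.06  0.16] M [0.01 0.04 0.01] g 0.003 q6 42.9
```

Emit:
play_rows:
  series:
    - [[0,0.5,-0.03,0.1,0,0,0],[0,0.5,0,0.05,0,0,0],[0,0.45,0,0,0,0,0],[0,0.05,0,0,0,0,0],[0,0,0,0,0,0,0]]

```text
t: 5.52
tcp_pos: [581.3, 321.6, 75.6]
tool_rot: [0.567, 0.422, -0.567, 0.423]
force: [0.5, 0.3, 1.1]
grip_width: 0.001
```

Run:
```python
from h import *
from rig import imaging
s,R=st()
p=imaging.camera("scene"); pickle.dump(p,open("scene2.pkl","wb"))
print(proj(p,s["tcp_pos"]))
im=p["image"][130:230,380:500]
cv2.imwrite(f"pics/scene2.png",cv2.resize(im,None,fx=6,fy=6,interpolation=cv2.INTER_CUBIC))
p=imaging.camera("top");print(proj(p,s["tcp_pos"]))
cv2.imwrite(f"pics/top2.png",cv2.resize(p["image"][155:255,150:250],None,fx=6,fy=6,interpolation=cv2.INTER_CUBIC))
s,R=st()
```

```text
t 5.53 tcp [581.34 321.6   75.56] yaw_y -16.62 xax [ 0.  0. -1.] F [0.53 0.26 1.09] M [0.01 0.01 0.02] g 0.001 q6 42.6
[441.88 180.78]
[194.57 197.67]
t 5.62 tcp [581.72 321.94  76.51] yaw_y -16.6 xax [ 0.  0. -1.] F [ 0.05 -0.78 -0.89] M [-0.02 -0.    0.02] g -0.001 q6 42.6
```

View pics/scene2.png

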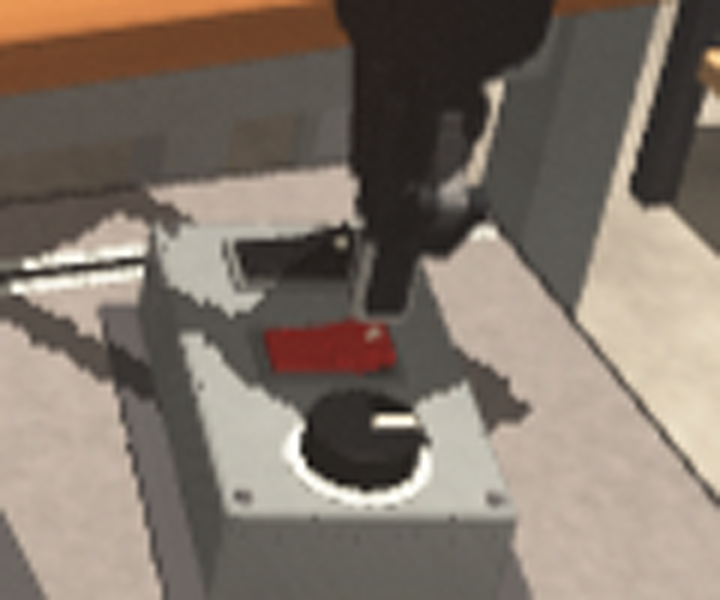

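View pics/top2.png

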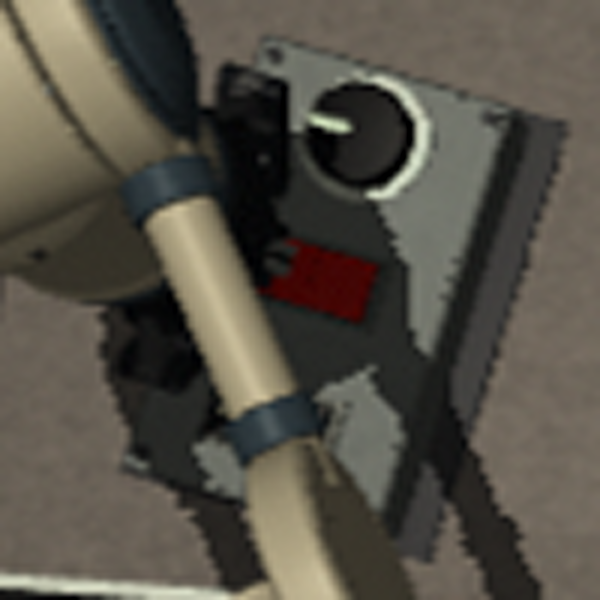

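Emit:
play_rows:
  series:
    - [[0,0.15,0,0,0,0,0],[0,0.1,0,0,0,0,0],[0,0.04,0,0,0,0,0],[0,0.04,0,0,0,0,0],[0,0.04,0,0,0,0,0]]

```text
t: 6.25
tcp_pos: [581.3, 321.9, 60.7]
tool_rot: [0.567, 0.423, -0.567, 0.423]
force: [1.6, 0.7, 0.8]
grip_width: -0.001
```

Emit:
play_rows:
  series:
    - [[0,0.03,0,0,0,0,0],[0,0.03,0,0,0,0,0]]

```text
t: 6.5
tcp_pos: [581.0, 321.4, 57.4]
tool_rot: [-0.567, -0.423, 0.567, -0.423]
force: [-0.2, -0.5, 2.4]
grip_width: 0.002
```

```bash
cat > look.py <<'E'
from h import *
from rig import imaging
import sys
s,R=st()
n,tag=sys.argv[1],sys.argv[2]; x0,y0,x1,y1=map(int,sys.argv[3:7]); f=min(760/(x1-x0),580/(y1-y0))
p=imaging.camera(n); pickle.dump(p,open(f"{n}{tag}.pkl","wb"))
cv2.imwrite(f"pics/{n}{tag}.png",cv2.resize(p["image"][y0:y1,x0:x1],None,fx=f,fy=f,interpolation=cv2.INTER_CUBIC)); print("scale",f)
E
python3 look.py scene 3 380 130 500 230
```

```text
t 6.5 tcp [580.98 321.36  57.42] yaw_y -16.61 xax [-0. -0. -1.] F [-0.22 -0.54  2.44] M [-0.07  0.07 -0.04] g 0.002 q6 42.6
scale 5.8
```

View pics/scene3.png

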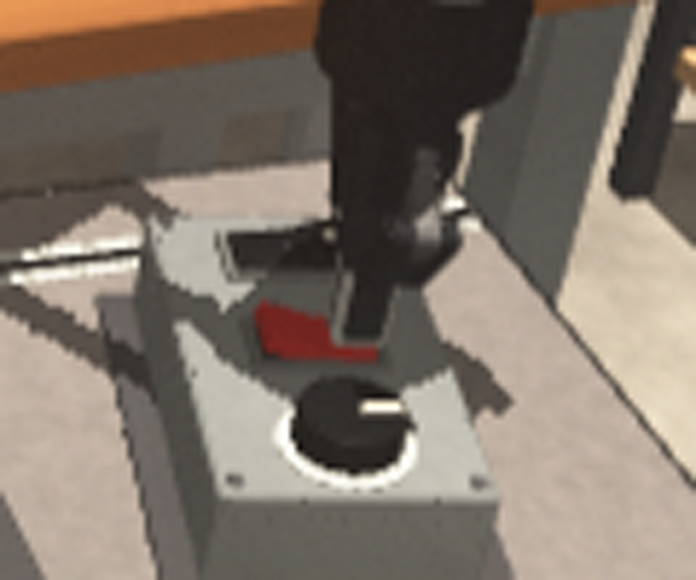

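Run:
```python
from h import *
s,R=st()
plan(s["tcp_pos"],R,[([581,315,140],-16.6,3),([504.6,-288.8,90],93.1,16)],0.5)
```

```text
t 6.55 tcp [581.01 321.38  57.51] yaw_y -16.61 xax [-0. -0. -1.] F [-0.63 -0.34  0.35] M [-0.01  0.01  0.05] g 0.002 q6 42.6
[[0.5, -0.69, 0.01, 0.05, 0.0, 0.0, 0.0], [0.5, -0.69, 0.02, 0.05, 0.0, 0.0, 0.0], [0.5, -0.68, 0.01, 0.05, 0.0, 0.01, 0.0], [0.5, 0.08, 0.16, 0.94, -0.86, 0.0, 0.0], [0.5, 0.08, 0.04, 0.95, -0.86, 0.0, 0.0], [0.5, 0.08, -0.07, 0.95, -0.86, 0.0, 0.0], [0.5, 0.08, -0.19, 0.93, -0.86, 0.0, 0.0], [0.5, 0.08, -0.3, 0.9, -0.86, 0.0, 0.0]]
[[0.5, 0.08, -0.4, 0.86, -0.86, 0.0, 0.0], [0.5, 0.08, -0.5, 0.81, -0.86, 0.0, 0.0], [0.5, 0.08, -0.6, 0.74, -0.85, 0.0, 0.0], [0.5, 0.07, -0.68, 0.67, -0.86, 0.0, 0.0], [0.5, 0.08, -0.75, 0.58, -0.85, 0.0, 0.0], [0.5, 0.07, -0.82, 0.49, -0.86, 0.0, 0.0], [0.5, 0.08, -0.87, 0.39, -0.85, 0.0, 0.0], [0.5, 0.07, -0.91, 0.28, -0.86, 0.0, 0.0]]
[[0.5, 0.08, -0.94, 0.17, -0.85, 0.0, 0.0], [0.5, 0.07, -0.95, 0.05, -0.86, 0.0, 0.0], [0.5, 0.08, -0.94, -0.05, -0.85, 0.0, 0.0]]
max [0.69 0.95 0.95 0.86 0.01 0.  ] end [ 504.74 -288.72   89.94]
```

Emit:
play_rows:
  series:
    - [[0,-0.7,0,0.05,0,0,0],[0,-0.7,0,0.05,0,0,0],[0,-0.7,0,0.05,0,0,0],[0.5,0.1,0.15,0.95,-0.86,0,0],[0.5,0.1,0.05,0.95,-0.86,0,0],[0.5,0.1,-0.05,0.95,-0.86,0,0],[0.5,0.1,-0.2,0.95,-0.86,0,0],[0.5,0.1,-0.3,0.9,-0.86,0,0]]

```text
t: 7.55
tcp_pos: [555.4, 124.7, 121.8]
tool_rot: [0.415, 0.572, -0.416, 0.572]
force: [-0.1, -0.2, 0.5]
grip_width: 0.503
```

Emit:
play_rows:
  series:
    - [[0.5,0.1,-0.4,0.85,-0.86,0,0],[0.5,0.1,-0.5,0.8,-0.86,0,0],[0.5,0.05,-0.6,0.75,-0.85,0,0],[0.5,0.05,-0.7,0.65,-0.86,0,0],[0.5,0.05,-0.75,0.6,-0.85,0,0],[0.5,0.05,-0.8,0.5,-0.86,0,0],[0.5,0.05,-0.85,0.4,-0.85,0,0],[0.5,0.05,-0.9,0.3,-0.86,0,0]]

```text
t: 8.55
tcp_pos: [519.5, -176.6, 102.0]
tool_rot: [0.106, 0.699, -0.106, 0.699]
force: [-0.4, 0.4, -0.3]
grip_width: 0.501
```

Emit:
play_rows:
  series:
    - [[0.5,0.05,-0.95,0.15,-0.85,0,0],[0.5,0.05,-0.95,0.05,-0.86,0,0],[0.5,0.05,-0.95,-0.05,-0.85,0,0],[0.5,0,0,0,0,0,0],[0.5,0,0,0,0,0,0]]

```text
t: 9.18
tcp_pos: [504.7, -288.5, 95.9]
tool_rot: [-0.018, 0.707, 0.019, 0.707]
force: [0.4, 0.7, 0.4]
grip_width: 0.497
```

```bash
python3 look.py top 4 150 150 470 290; python3 look.py scene 4 130 150 500 290
```

```text
t 9.18 tcp [ 504.7  -288.47   95.92] yaw_y 92.99 xax [-0.  0. -1.] F [0.38 0.72 0.41] M [0.04 0.03 0.04] g 0.497 q6 -126.1
scale 2.375
t 9.22 tcp [ 504.88 -288.11   96.06] yaw_y 93.06 xax [ 0.  0. -1.] F [0.26 0.39 0.18] M [0.02 0.   0.02] g 0.496 q6 -126.1
scale 2.054054054054054
```

View pics/top4.png

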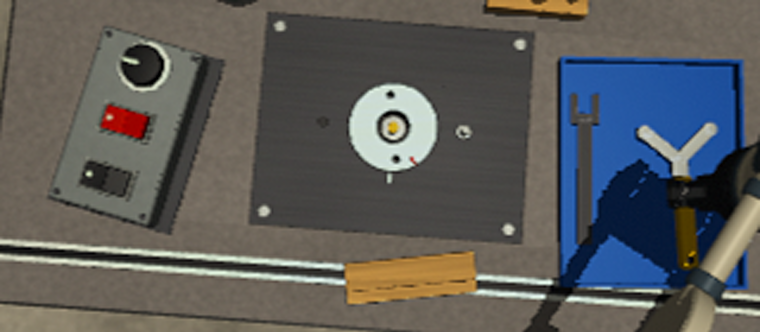

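View pics/scene4.png

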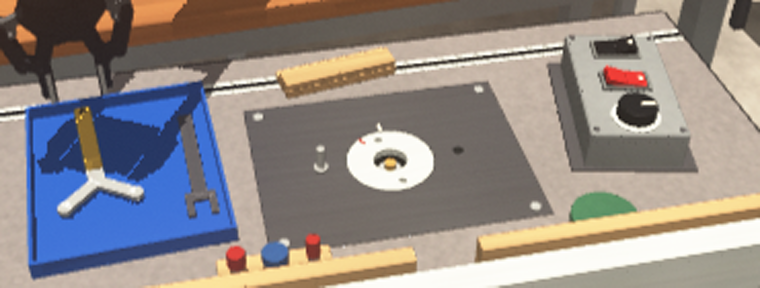

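Run:
```python
from h import *
ims=[pickle.load(open(f,"rb"))["image"][160:215,405:470] for f in ("scene0.pkl","scene4.pkl")]
cv2.imwrite("pics/cmp.png",np.hstack([cv2.resize(i,None,fx=6,fy=6,interpolation=cv2.INTER_CUBIC) for i in ims]))
for f in ("top0.pkl","top4.pkl"):
    W=cloud(pickle.load(open(f,"rb")))
    for c in ([576,307],[516.5,324.5]):
        c=np.array(c);d=np.array([.28,.96])
        print(f,[round(float(np.nanmean(W[...,2][np.hypot(W[...,0]-(c+d*k)[0],W[...,1]-(c+d*k)[1])<8])),1) for k in (-15,0,15)])
```

```text
top0.pkl [57.7, 59.0, 63.9]
top0.pkl [57.8, 59.5, 64.1]
top4.pkl [63.6, 60.4, 57.4]
top4.pkl [57.9, 59.8, 63.6]
```

View pics/cmp.png

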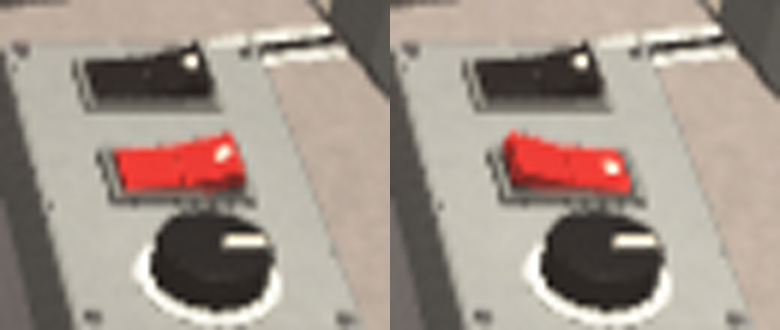

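Emit:
play_rows:
  series:
    - [[0.5,0.6,0,0,0,0,0],[0.5,0.6,0,0,0,0,0],[0.5,0.5,0,0,0,0,0],[0.5,0.3,0,0,0,0,0],[0.5,0.15,0,0,0,0,0],[0.5,0,0,0,0,0,0]]

```text
t: 10.02
tcp_pos: [504.8, -288.9, 10.1]
tool_rot: [-0.019, 0.707, 0.019, 0.707]
force: [0.8, -0.7, 0.0]
grip_width: 0.497
```

```bash
python3 look.py scene 5 130 150 260 290
```

```text
t 10.03 tcp [ 504.83 -288.91   10.14] yaw_y 93.08 xax [ 0. -0. -1.] F [ 0.82 -0.68  0.04] M [-0.04  0.07 -0.03] g 0.497 q6 -126.2
scale 4.142857142857143
```

View pics/scene5.png

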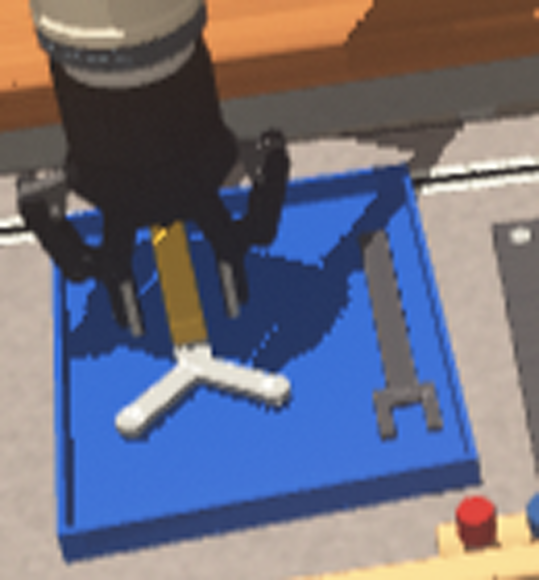

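The fingers straddle the yellow handle at about crop (185,290), so I'll close and lift.

Emit:
play_rows:
  series:
    - [[0.1,0,0,0,0,0,0],[0.1,0,0,0,0,0,0],[0,0,0,0,0,0,0],[0,0,0,0,0,0,0],[0,0,0,0,0,0,0]]
  grip_force: 70

```text
t: 10.7
tcp_pos: [505.3, -289.5, 11.2]
tool_rot: [-0.019, 0.706, 0.018, 0.707]
force: [0.2, -0.6, 5.5]
grip_width: 0.191
```

Emit:
play_rows:
  series:
    - [[0,-0.2,0,0,0,0,0],[0,-0.5,0,0,0,0,0],[0,-0.6,0,0,0,0,0],[0,-0.6,0,0,0,0,0]]

```text
t: 11.2
tcp_pos: [504.7, -288.7, 87.6]
tool_rot: [-0.019, 0.707, 0.019, 0.707]
force: [0.5, -1.3, -2.6]
grip_width: 0.187
```

```bash
python3 look.py scene 6 130 130 260 270; python3 look.py top 6 370 150 480 260
```

```text
t 11.2 tcp [ 504.68 -288.75   87.63] yaw_y 93.09 xax [-0.  0. -1.] F [ 0.53 -1.27 -2.57] M [0.02 0.03 0.03] g 0.187 q6 -126.2
scale 4.142857142857143
t 11.25 tcp [ 506.16 -289.7    91.95] yaw_y 93.09 xax [ 0.01 -0.   -1.  ] F [ 1.17 -1.14  1.04] M [-0.07 -0.07  0.02] g 0.191 q6 -126.2
scale 5.2727272727272725
```

View pics/scene6.png

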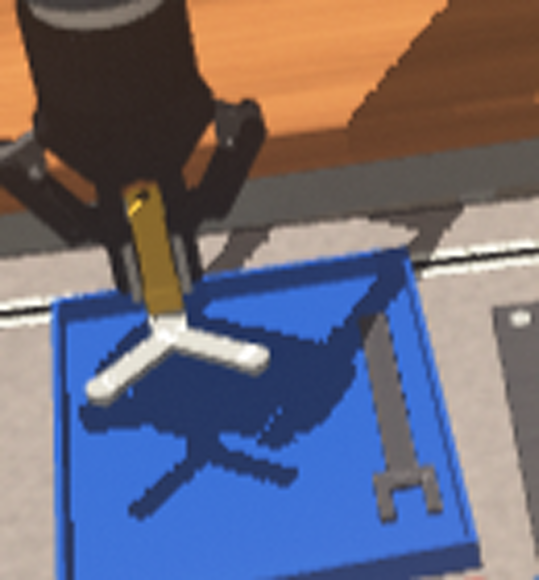

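View pics/top6.png

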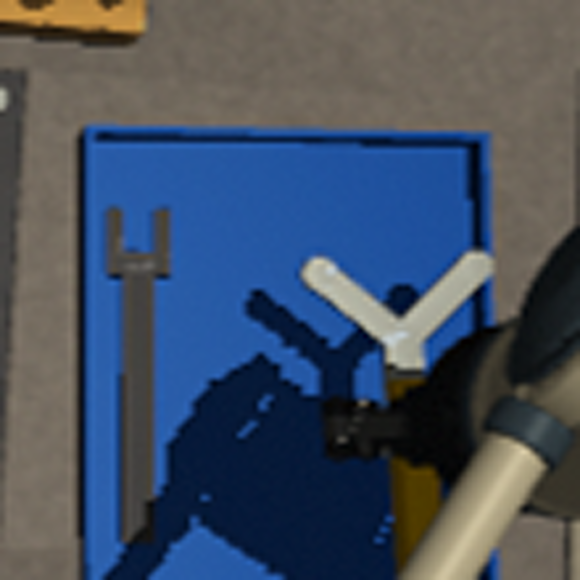

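Run:
```python
from h import *
p=pickle.load(open("top6.pkl","rb"));W=cloud(p)
f=5.2727
for n,(u,v) in dict(p0=(318,268),p1=(482,263),hub=(403,345)).items():
    U,V=370+u/f,150+v/f; print(n,np.nanmean(W[round(V)-1:round(V)+2,round(U)-1:round(U)+2],(0,1)),ray(p,(U,V),90))
hsv=cv2.cvtColor(p["image"],cv2.COLOR_BGR2HSV)
m=cv2.inRange(hsv,(18,120,50),(35,255,255))>0
u,v=np.meshgrid(range(640),range(400)); 
sel=m&(u>430)&(u<460)&(v>215)&(v<265); P=W[sel]; P=P[~np.isnan(P).any(1)]
print(len(P),np.polyfit(P[:,0],P[:,2],1),P.mean(0))
g=cv2.inRange(hsv,(0,0,120),(180,70,255))>0; sel=g&(u>425)&(u<466)&(v>190)&(v<222); P=W[sel];P=P[~np.isnan(P).any(1)]; P=P[P[:,2]>60]
print(len(P),P.mean(0),np.linalg.lstsq(np.c_[P[:,:2]-P.mean(0)[:2],np.ones(len(P))],P[:,2],rcond=None)[0])
st()
```

```text
p0 [ 579.18 -249.16   97.69] [ 580.52 -252.06   90.  ]
p1 [ 582.69 -324.18   98.05] [ 583.98 -328.03   90.  ]
hub [ 545.97 -287.46   97.01] [ 545.54 -290.7    90.  ]
128 [ -0.92 567.09] [ 477.82 -281.74  125.27]
271 [ 564.11 -285.95   97.47] [ 0.04  0.01 97.47]
t 11.3 tcp [ 506.34 -289.87   90.6 ] yaw_y 93.09 xax [ 0.01 -0.   -1.  ] F [ 0.85  0.32 -1.48] M [ 0.01 -0.04  0.02] g 0.192 q6 -126.2
```

Run:
```python
from h import *
s,R=st()
T=Ro.from_rotvec([0,0.04,0]).as_matrix()
plan([504.8,-288.8,91],down(93.09),[([540,-100,110],down(45)@T,7),([573,100.7,60],down(5.9)@T,7)],0)
```

```text
t 11.3 tcp [ 506.34 -289.87   90.6 ] yaw_y 93.09 xax [ 0.01 -0.   -1.  ] F [ 0.85  0.32 -1.48] M [ 0.01 -0.04  0.02] g 0.192 q6 -126.2
[[0.0, -0.07, 0.67, 0.16, 0.86, 0.04, 0.02], [0.0, -0.07, 0.68, 0.08, 0.86, 0.04, 0.02], [0.0, -0.06, 0.69, 0.0, 0.86, 0.04, 0.02], [0.0, -0.06, 0.68, -0.08, 0.86, 0.04, 0.02], [0.0, -0.06, 0.66, -0.17, 0.86, 0.04, 0.01], [0.0, -0.06, 0.64, -0.24, 0.86, 0.03, 0.02], [0.0, -0.06, 0.61, -0.32, 0.85, 0.04, 0.01], [0.0, 0.2, 0.59, -0.42, 0.7, 0.0, 0.03]]
[[0.0, 0.2, 0.55, -0.47, 0.7, 0.0, 0.03], [0.0, 0.2, 0.5, -0.52, 0.7, 0.0, 0.03], [0.0, 0.2, 0.44, -0.57, 0.7, 0.0, 0.03], [0.0, 0.2, 0.38, -0.61, 0.69, 0.0, 0.03], [0.0, 0.21, 0.32, -0.64, 0.7, 0.0, 0.03], [0.0, 0.2, 0.26, -0.67, 0.69, 0.0, 0.02]]
max [0.21 0.69 0.67 0.86 0.04 0.03] end [573.05 100.53  60.12]
```

Emit:
play_rows:
  series:
    - [[0,-0.1,0.65,0.15,0.86,0,0],[0,-0.1,0.7,0.1,0.86,0,0],[0,-0.1,0.7,0,0.86,0,0],[0,-0.1,0.7,-0.1,0.86,0,0],[0,0,0.65,-0.15,0.86,0,0],[0,0,0.65,-0.25,0.86,0,0],[0,0,0.6,-0.3,0.86,0,0],[0,0.1,0.6,-0.4,0.7,0,0]]

```text
t: 12.3
tcp_pos: [546.3, -70.5, 97.6]
tool_rot: [0.304, 0.639, -0.304, 0.638]
force: [0.6, 0.4, -2.9]
grip_width: 0.19
```

Emit:
play_rows:
  series:
    - [[0,0.2,0.55,-0.45,0.7,0,0],[0,0.2,0.5,-0.5,0.7,0,0],[0,0.2,0.45,-0.55,0.7,0,0],[0,0.2,0.4,-0.6,0.7,0,0],[0,0.2,0.3,-0.65,0.7,0,0],[0,0.2,0.25,-0.65,0.7,0,0],[0,0,0,0,0,0.29,0],[0,0,0,0,0,0,0]]

```text
t: 13.3
tcp_pos: [576.7, 96.0, 49.1]
tool_rot: [0.483, 0.535, -0.465, 0.513]
force: [0.5, 0.4, -3.4]
grip_width: 0.193
```

```bash
python3 look.py top 7 260 150 360 250;python3 look.py scene 7 270 150 390 270; python3 -c "
from h import *
st()"
```

```text
t 13.3 tcp [576.73  96.    49.09] yaw_y 5.71 xax [-0.01  0.04 -1.  ] F [ 0.52  0.36 -3.38] M [-0.05  0.02  0.04] g 0.193 q6 -1.1
scale 5.8
t 13.35 tcp [576.89  95.82  49.4 ] yaw_y 5.69 xax [-0.01  0.04 -1.  ] F [-0.57  1.53 -1.91] M [-0.02 -0.07  0.02] g 0.194 q6 -1.1
scale 4.833333333333333
t 13.4 tcp [577.04  95.82  49.71] yaw_y 5.69 xax [-0.    0.04 -1.  ] F [ 0.41 -0.02 -2.59] M [ 0.03  0.01 -0.  ] g 0.19 q6 -1.1
```

View pics/top7.png

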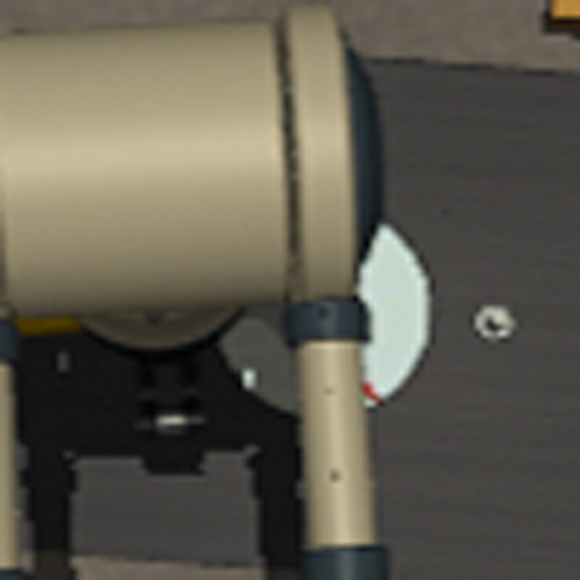

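View pics/scene7.png

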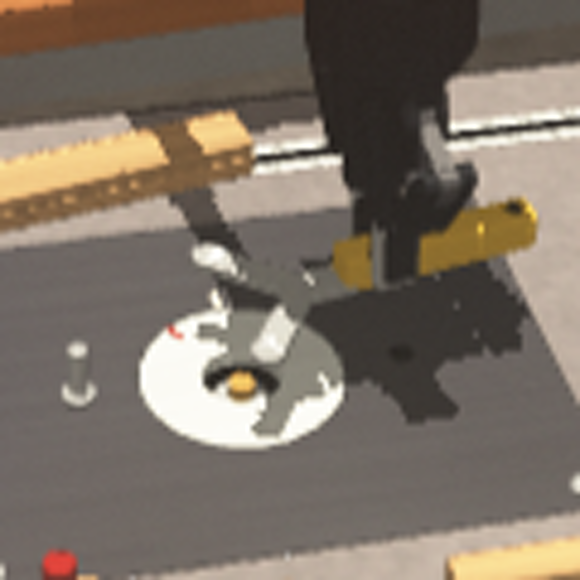

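Run:
```python
from h import *
p=pickle.load(open("scene4.pkl","rb"))
cv2.imwrite("pics/s4ring.png",cv2.resize(p["image"][205:250,290:350],None,fx=12,fy=12,interpolation=cv2.INTER_CUBIC))
t=pickle.load(open("top4.pkl","rb"))
cv2.imwrite("pics/t4ring.png",cv2.resize(t["image"][180:228,290:342],None,fx=12,fy=12,interpolation=cv2.INTER_CUBIC))
for q,nm,roi in((p,"s",(296,210,345,247)),(t,"t",(292,182,340,226))):
    u0,v0,u1,v1=roi
    g=q["image"][v0:v1,u0:u1]; hsv=cv2.cvtColor(g,cv2.COLOR_BGR2HSV)
    m=(hsv[...,2]>150).astype(np.uint8); n,l,s,c=cv2.connectedComponentsWithStats(m); i=1+np.argmax(s[1:,4])
    cs,_=cv2.findContours((l==i).astype(np.uint8),cv2.RETR_CCOMP,cv2.CHAIN_APPROX_NONE)
    big=max(cs,key=len); e=cv2.fitEllipse(big); print(nm,e, ray(q,(e[0][0]+u0,e[0][1]+v0),0))
    gray=cv2.cvtColor(g,cv2.COLOR_BGR2GRAY).astype(float)
    for name,X in (("h0",[616.3,29.5,0]),("h1",[544.1,22.5,0])):
        uv=proj(q,X)-[u0,v0]; U,V=np.round(uv).astype(int)
        a=gray[V-4:V+5,U-4:U+5]; w=np.clip(np.percentile(a,70)-a-25,0,None); yy,xx=np.mgrid[V-4:V+5,U-4:U+5]
        c=np.array([(w*xx).sum(),(w*yy).sum()])/w.sum()+[u0,v0]; print(name,uv+[u0,v0],c,ray(q,c,0))
```

```text
s ((23.41027069091797, 17.417295455932617), (29.62957191467285, 41.53053665161133), 94.0817642211914) [581.87  27.01   0.  ]
h0 [324.89 237.17] [326.22 237.92] [619.42  31.63   0.  ]
h1 [312.94 217.34] [312.01 214.25] [532.8   23.44   0.  ]
t ((23.126178741455078, 21.165298461914062), (35.164527893066406, 36.294410705566406), 86.5878677368164) [580.44  26.98   0.  ]
h0 [314.36 189.63] [313.95 189.4 ] [616.9   30.61   0.  ]
h1 [316.64 216.99] [317.1  217.47] [542.85  21.29   0.  ]
```

View pics/s4ring.png

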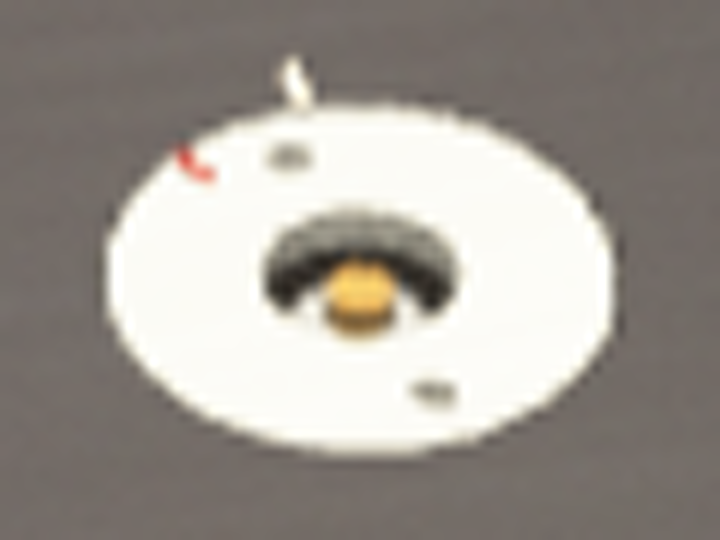

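View pics/t4ring.png

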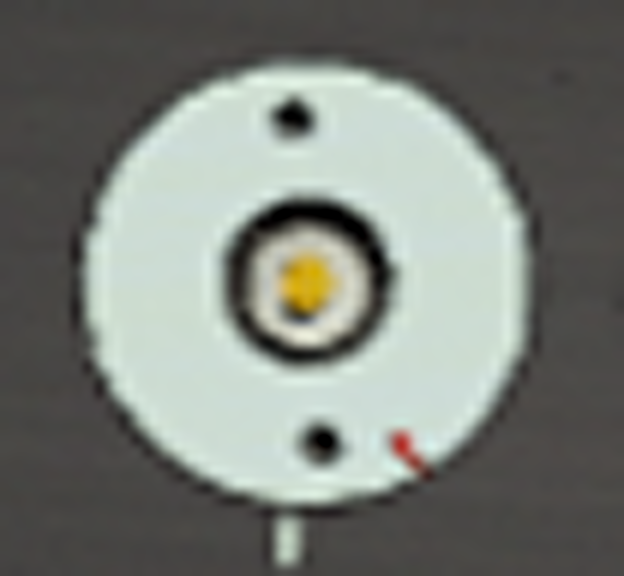

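Emit:
play_rows:
  series:
    - [[0,0.3,-0.06,-0.13,0,0,0],[0,0.3,0,0,0,0,0],[0,0,0,0,0,0,0],[0,0,0,0,0,0,0]]

```text
t: 13.9
tcp_pos: [574.2, 102.0, 26.2]
tool_rot: [0.484, 0.535, -0.465, 0.514]
force: [0.8, 0.3, -2.1]
grip_width: 0.187
```

```bash
python3 look.py scene 8 280 180 370 250; python3 look.py top 8 260 150 360 250
python3 - <<'E'
from h import *
st()
p=pickle.load(open("scene4.pkl","rb")); t=pickle.load(open("top4.pkl","rb"))
a=ray(t,(313.87,189.29),0);b=ray(t,(316.3,216.4),0);c=ray(p,(325.7,237.3),0);d=ray(p,(313.7,217.54),0)
for x,y in((a,b),(c,d)): print(x,y,(x+y)/2,np.linalg.norm(x-y),np.degrees(np.arctan2(*(x-y)[1::-1])))
E
```

```text
t 13.9 tcp [574.19 102.04  26.16] yaw_y 5.72 xax [-0.    0.04 -1.  ] F [ 0.81  0.26 -2.09] M [-0.02 -0.01  0.  ] g 0.187 q6 -0.6
scale 8.285714285714286
t 13.95 tcp [574.45 102.04  26.6 ] yaw_y 5.72 xax [-0.    0.04 -1.  ] F [-0.92 -0.04 -2.39] M [-0.01  0.    0.05] g 0.19 q6 -0.6
scale 5.8
t 14.0 tcp [574.56 102.04  26.77] yaw_y 5.71 xax [-0.    0.04 -1.  ] F [ 0.36  0.88 -1.83] M [-0.03  0.01  0.03] g 0.194 q6 -0.6
[617.18  30.82   0.  ] [545.64  23.41   0.  ] [581.41  27.11   0.  ] 71.92610134133143 5.908142948636766
[617.19  31.11   0.  ] [545.25  24.01   0.  ] [581.22  27.56   0.  ] 72.28915470945968 5.640356140036518
```

View pics/scene8.png

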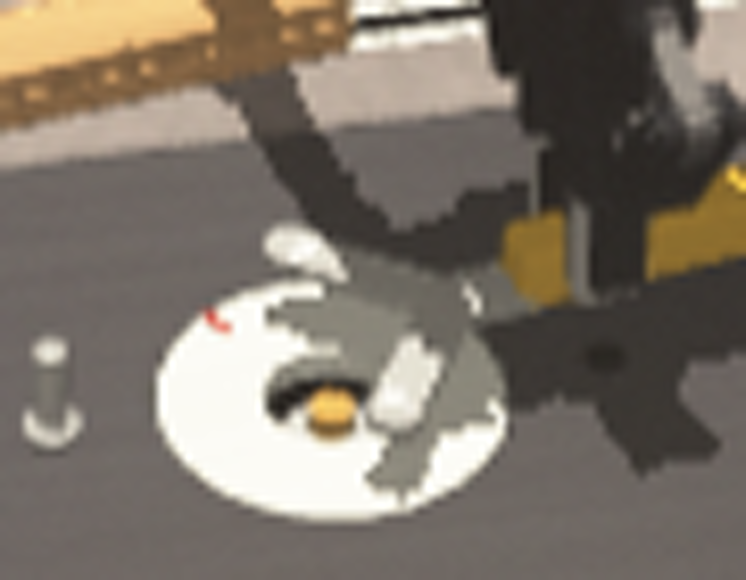

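View pics/top8.png

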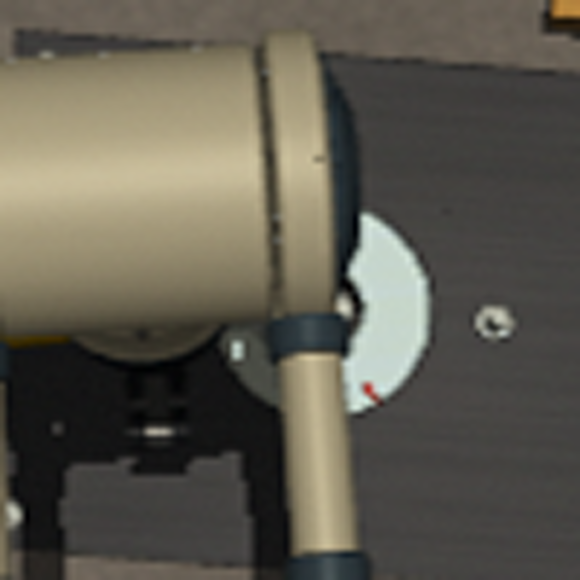

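```bash
cat > ov.py <<'E'
from h import *
import sys
def overlay(pk,out,tcp,yaw,roi,dx=75.,dy=0.,tipdz=-8.,f=8,yoff=-0.4):
    p=pickle.load(open(pk,"rb")); x0,y0,x1,y1=roi
    im=cv2.resize(p["image"][y0:y1,x0:x1],None,fx=f,fy=f,interpolation=cv2.INTER_CUBIC)
    a=np.radians(yaw-90+yoff); X=np.array([np.cos(a),np.sin(a),0]);Y=np.array([-np.sin(a),np.cos(a),0])
    head=np.array(tcp)+X*dx+Y*dy; head[2]=tcp[2]+tipdz
    for s in(1,-1):
        for z,col in((12,(255,0,255)),(6,(255,255,0)),(0,(0,255,0))):
            r=6.5 if z>0 else 3
            c=[((proj(p,head+Y*36*s+[r*np.cos(t),r*np.sin(t),z])-[x0,y0]+.5)*f).astype(int) for t in np.linspace(0,6.28,24)]
            cv2.polylines(im,[np.array(c)],True,col,1)
    rc=np.array([581.3,27.3,0]);b=np.radians(5.8)
    for s in(1,-1):
        c=[((proj(p,rc+36*s*np.array([np.cos(b),np.sin(b),0])+[4.75*np.cos(t),4.75*np.sin(t),0])-[x0,y0]+.5)*f).astype(int) for t in np.linspace(0,6.28,24)]
        cv2.polylines(im,[np.array(c)],True,(0,0,255),1)
    print("head",head); cv2.imwrite(out,im)
E
python3 - <<'E'
from ov import *
overlay("scene8.pkl","pics/ov8.png",[574.4,102.04,26.5],5.72,(280,180,370,250))
E
```

```text
head [581.35  27.36  18.5 ]
```

View pics/ov8.png

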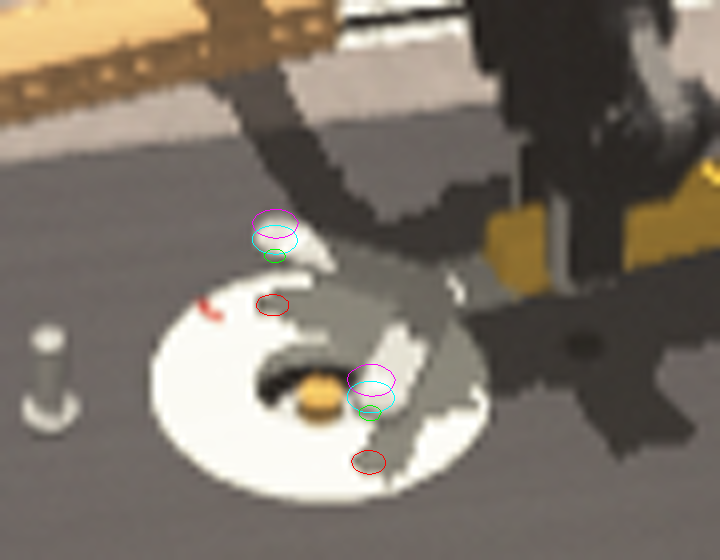

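Run:
```python
from ov import *
overlay("scene8.pkl","pics/ov8b.png",[574.4,102.04,26.5],5.72,(305,200,340,240),f=16)
p=pickle.load(open("scene8.pkl","rb")); W=cloud(p)
m=(W[...,2]>17)&(W[...,2]<45)&(W[...,1]<62)&(W[...,1]>5)&(abs(W[...,0]-581)<70)
P=W[m]; print(len(P)); 
im=np.zeros((400,640),np.uint8); im[m]=255
cv2.imwrite("pics/m8.png",cv2.resize(im[195:245,300:350],None,fx=10,fy=10,interpolation=cv2.INTER_NEAREST))
for lo,hi in((540,560),(560,580),(580,600),(600,640)):
    Q=P[(P[:,0]>=lo)&(P[:,0]<hi)]; print(lo,len(Q),Q.mean(0) if len(Q) else 0)
```

```text
head [581.35  27.36  18.5 ]
235
540 56 [551.71  29.73  24.9 ]
560 62 [569.09  46.57  24.95]
580 47 [591.45  52.58  25.24]
600 70 [614.73  37.1   25.07]
```

View pics/ov8b.png

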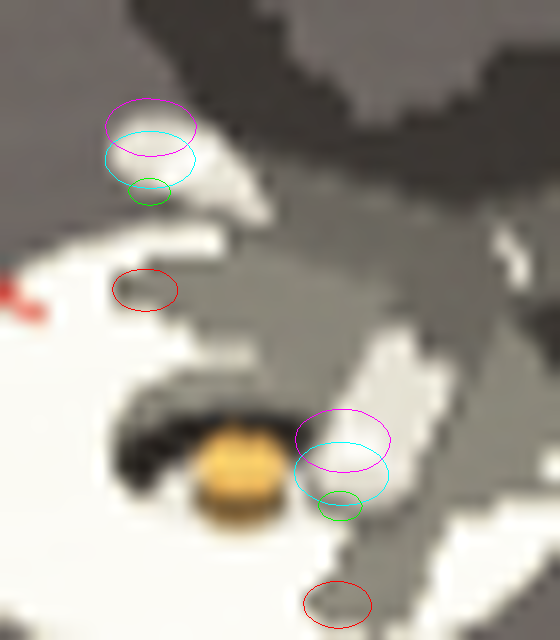

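View pics/m8.png

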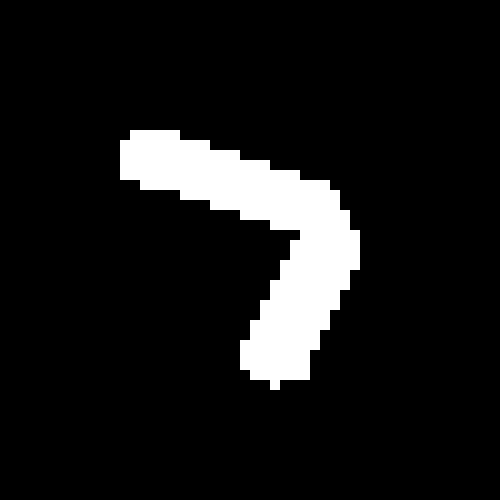

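```bash
cat > fit.py <<'E'
from h import *
from scipy.optimize import minimize
def fit(pk,guess,zlo,zhi,ylim=(5,62)):
    p=pickle.load(open(pk,"rb")); W=cloud(p)
    tab=W[(abs(W[...,0]-555)<10)&(abs(W[...,1]+5)<15)]; zb=np.nanmedian(tab[:,2])
    Z=W[...,2]-zb
    m=(Z>zlo)&(Z<zhi)&(W[...,1]<ylim[1])&(W[...,1]>ylim[0])&(abs(W[...,0]-581)<70)
    n,l,s,c=cv2.connectedComponentsWithStats(m.astype(np.uint8)); m=l==1+np.argmax(s[1:,4])
    P=W[m]-[0,0,zb]; ztop=np.median(Z[m])
    pl=np.linalg.lstsq(np.c_[P[:,:2]-P.mean(0)[:2],np.ones(len(P))],P[:,2],rcond=None)[0]
    print("bias",zb,"top z",ztop,"plane",pl,"n",m.sum())
    S=16; v,u=np.argwhere(m).min(0); u0,v0=u-6,v-6; w,h=np.ptp(np.argwhere(m)[:,1])+12,np.ptp(np.argwhere(m)[:,0])+12
    M=m[v0:v0+h,u0:u0+w].astype(float)
    def render(q):
        x,y,yaw,hb,r=q; a=np.radians(yaw); X=np.array([np.cos(a),np.sin(a),0]);Y=np.array([-np.sin(a),np.cos(a),0])
        im=np.zeros((h*S,w*S),np.uint8); hd=np.array([x,y,0.])
        def poly(pts): 
            q=np.array([(proj(p,t)-[u0,v0]+.5)*S for t in pts]).astype(np.float32); cv2.fillConvexPoly(im,cv2.convexHull(q).astype(np.int32),1)
        th=np.linspace(0,6.28,16)
        for s in(1,-1):
            pts=[]
            for c in (hd+36*s*Y,hd-hb*X):
                for z in(ztop,ztop-6): pts+= [c+[r*np.cos(t),r*np.sin(t),z] for t in th]
            poly(pts)
        # cut beyond ylim by y of top surface ignored via mask of column: handled by hub cut
        return cv2.resize(im.astype(np.float32),(w,h),interpolation=cv2.INTER_AREA)
    yy=np.arange(h)
    def cost(q): return ((render(q)-M)**2).sum()+0.05*((q[3]-30)**2)/4+2*(q[4]-6.5)**2
    b=None
    for dy in(-2,0,2):
      for da in(-2,0,2):
        g=np.array(guess)+[0,dy,da,0,0]
        r=minimize(cost,g,method="Nelder-Mead",options=dict(initial_simplex=np.vstack([g]+[g+np.eye(5)[i]*[3,3,3,4,1][i] for i in range(5)]),maxiter=400))
        if b is None or r.fun<b.fun:b=r
    print("fit head",b.x[:2],"yaw",b.x[2],"hub,r",b.x[3:],"cost",b.fun); return b.x
E
python3 - <<'E'
from fit import *
fit("scene8.pkl",[581.3,27.3,-84.7,30,6.5],18,45)
E
```

```text
bias -3.1614675453923717 top z 28.42915425439236 plane [-0.    0.01 28.19] n 235
fit head [585.23  28.44] yaw -83.95178693937774 hub,r [31.04  6.61] cost 17.013208065489135
```

Run:
```python
from h import *
q=pickle.load(open("scene0.pkl","rb")); p=pickle.load(open("top0.pkl","rb"))
def crop(u,v,f,o): return ((u+.5)/f-.5+o[0],(v+.5)/f-.5+o[1])
for n,s,t in (("A",(20,50),(83,453)),("B",(93,318),(435,118)),("C",(345,318),(215,55)),("x",(20,50),(300,516)),("y",(248,50),(83,453))):
    S=ray(q,crop(*s,6,(405,160)),50);T=ray(p,crop(*t,6,(160,155)),50); print(n,S,T,S-T)
```

```text
A [479.7  285.84  50.  ] [502.71 377.3   50.  ] [-23.01 -91.45   0.  ]
B [646.46 239.08  50.  ] [645.16 237.37  50.  ] [1.3 1.7 0. ]
C [670.81 329.61  50.  ] [670.5  330.46  50.  ] [ 0.31 -0.86  0.  ]
x [479.7  285.84  50.  ] [477.99 287.02  50.  ] [ 1.71 -1.17  0.  ]
y [504.05 378.05  50.  ] [502.71 377.3   50.  ] [1.34 0.75 0.  ]
```

```bash
cat > ov2.py <<'E'
from h import *
def ov2(pk,out,cands,ztop,roi,f=20,hb=31,r=6.5):
    p=pickle.load(open(pk,"rb")); x0,y0,x1,y1=roi; outs=[]
    for x,y,yaw in cands:
        im=cv2.resize(p["image"][y0:y1,x0:x1],None,fx=f,fy=f,interpolation=cv2.INTER_CUBIC)
        a=np.radians(yaw); X=np.array([np.cos(a),np.sin(a),0]);Y=np.array([-np.sin(a),np.cos(a),0]); hd=np.array([x,y,0.])
        m=np.zeros(im.shape[:2],np.uint8); th=np.linspace(0,6.28,20)
        def hull(pts):
            q=np.array([(proj(p,t)-[x0,y0]+.5)*f for t in pts]).astype(np.int32); cv2.fillConvexPoly(m,cv2.convexHull(q),255)
        for s in(1,-1):
            hull([c+[r*np.cos(t),r*np.sin(t),z] for c in(hd+36*s*Y,hd-hb*X) for z in(ztop,ztop-6) for t in th])
            hull([hd+36*s*Y+[3*np.cos(t),3*np.sin(t),z] for z in(ztop-6,ztop-12) for t in th])
        cs,_=cv2.findContours(m,cv2.RETR_EXTERNAL,cv2.CHAIN_APPROX_NONE); cv2.drawContours(im,cs,-1,(255,0,255),1); outs.append(im)
    cv2.imwrite(out,np.hstack(outs))
E
python3 - <<'E'
from ov2 import *
ov2("scene8.pkl","pics/o9.png",[(581.35,27.36,-84.7),(583,28.5,-84)],28.5,(306,202,338,240),f=12)
E
```

```text
(no output)
```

View pics/o9.png

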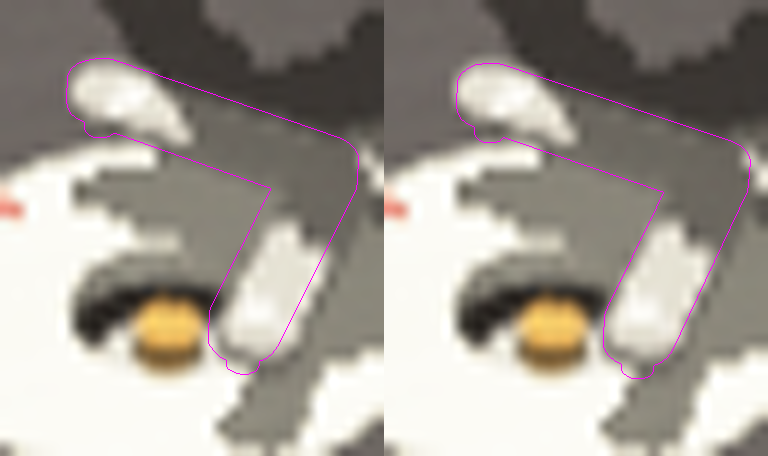

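Emit:
play_rows:
  series:
    - [[0,0.15,-0.035,0.02,0,0,0],[0,0.15,0,0.02,0,0,0],[0,0.05,0,0,0,0,0],[0,0,0,0,0,0,0]]

```text
t: 14.5
tcp_pos: [572.7, 100.9, 11.8]
tool_rot: [0.484, 0.535, -0.465, 0.513]
force: [-1.6, -0.0, -1.6]
grip_width: 0.194
```

```bash
python3 look.py scene 10 300 200 350 245;  python3 - <<'E'
from h import *
from ov2 import *
s,R=st()
dz=s["tcp_pos"][2]-26.5
print(dz)
ov2("scene10.pkl","pics/o10.png",[(581.9,27.6,-84.2)],28.5+dz,(300,205,340,245),f=14)
E
```

```text
t 14.5 tcp [572.74 100.88  11.84] yaw_y 5.72 xax [-0.    0.04 -1.  ] F [-1.59 -0.04 -1.64] M [ 0.04 -0.05 -0.02] g 0.194 q6 -0.8
scale 12.88888888888889
t 14.55 tcp [572.93 100.91  12.19] yaw_y 5.72 xax [-0.    0.04 -1.  ] F [ 0.47  0.5  -2.66] M [0.   0.05 0.03] g 0.193 q6 -0.8
-14.305641658730234
```

View pics/o10.png

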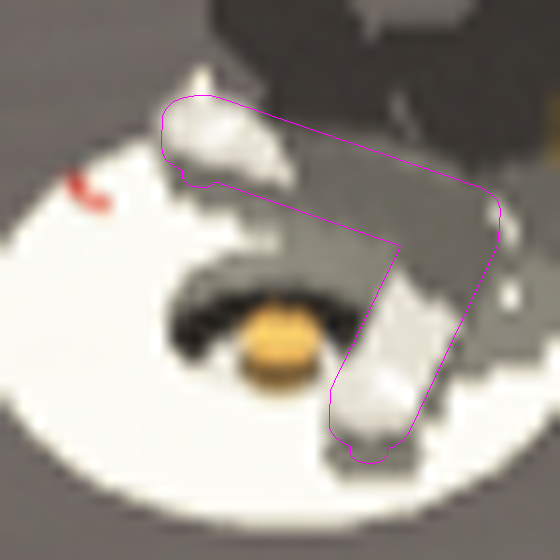

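Emit:
play_rows:
  series:
    - [[0,0.05,-0.015,0,0,0,0],[0,0.05,0,0,0,0,0],[0,0,0,0,0,0,0]]

```text
t: 14.92
tcp_pos: [572.2, 101.0, 8.0]
tool_rot: [0.484, 0.535, -0.465, 0.514]
force: [-0.5, -0.6, -1.9]
grip_width: 0.192
```

```bash
python3 -c "
from h import *
from rig import imaging
st(); imaging.camera('scene'); st()"
```

```text
t 14.93 tcp [572.17 101.03   8.  ] yaw_y 5.72 xax [-0.    0.04 -1.  ] F [-0.47 -0.58 -1.89] M [-0.01 -0.01 -0.02] g 0.192 q6 -0.8
t 14.97 tcp [572.26 101.03   8.13] yaw_y 5.72 xax [-0.    0.04 -1.  ] F [-0.95  0.18 -2.08] M [-0.    0.02 -0.04] g 0.19 q6 -0.8
```

Emit:
play_rows:
  series:
    - [[0,0.04,0,0,0,0,0],[0,0.04,0,0,0,0,0],[0,0,0,0,0,0,0]]

```text
t: 15.35
tcp_pos: [572.2, 101.1, 4.8]
tool_rot: [0.484, 0.535, -0.465, 0.513]
force: [-0.5, 0.4, -2.1]
grip_width: 0.191
```

```bash
python3 look.py scene 11 300 205 340 245;  python3 - <<'E'
from h import *
from ov2 import *
s,R=st()
dz=s["tcp_pos"][2]-26.5
ov2("scene11.pkl","pics/o11.png",[(581.2,27.4,-84.2)],28.5+dz,(300,205,340,245),f=14)
E
```

```text
t 15.35 tcp [572.17 101.13   4.8 ] yaw_y 5.72 xax [-0.    0.04 -1.  ] F [-0.47  0.37 -2.06] M [ 0.03  0.01 -0.02] g 0.191 q6 -0.8
scale 14.5
t 15.4 tcp [572.23 101.14   4.91] yaw_y 5.72 xax [-0.    0.04 -1.  ] F [ 0.27 -0.69 -2.22] M [-0.02 -0.01  0.  ] g 0.192 q6 -0.8
```

View pics/o11.png

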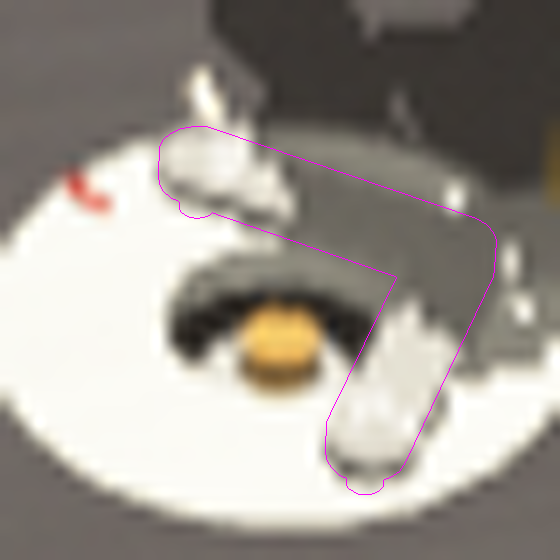

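Run:
```python
from h import *
s,R=st()
c=np.array([581.3,27.3,0]);p=np.array([572.2,101.1,4.8])
R=down(5.72)@Ro.from_rotvec([0,0.0405,0]).as_matrix()
for th in (2,4,4.4,4.8):
    Q=Ro.from_euler('z',-th,degrees=True).as_matrix(); d=Q@(p-c)+c-p
    print(th,R.T@d/40,R.T@np.array([0,0,-th])/8)
```

```text
t 15.4 tcp [572.23 101.14   4.91] yaw_y 5.72 xax [-0.    0.04 -1.  ] F [ 0.27 -0.69 -2.22] M [-0.02 -0.01  0.  ] g 0.192 q6 -0.8
2 [ 0.    0.06 -0.  ] [0.25 0.   0.01]
4 [-0.    0.13  0.  ] [0.5  0.   0.02]
4.4 [-0.    0.14  0.  ] [0.55 0.   0.02]
4.8 [-0.    0.16  0.  ] [0.6  0.   0.02]
```

Emit:
play_rows:
  series:
    - [[0,0,0.13,0,0.5,0,0.02],[0,0,0.13,0,0.5,0,0.02],[0,0,0.13,0,0.5,0,0.02],[0,0,0.13,0,0.5,0,0.02]]

```text
t: 15.9
tcp_pos: [592.7, 99.8, 4.7]
tool_rot: [0.553, 0.461, -0.533, 0.443]
force: [-1.9, -4.6, -1.5]
grip_width: 0.19
```

```bash
python3 look.py scene 12 300 205 340 245; python3 -c "
from h import *
st()"
```

```text
t 15.9 tcp [592.65  99.83   4.67] yaw_y -10.44 xax [ 0.01  0.04 -1.  ] F [-1.85 -4.58 -1.51] M [-0.72  0.27  0.1 ] g 0.19 q6 15.2
scale 14.5
t 15.95 tcp [593.03  99.83   4.67] yaw_y -10.6 xax [ 0.01  0.04 -1.  ] F [-1.87 -3.47 -2.09] M [-0.51  0.37 -0.05] g 0.194 q6 15.4
```

View pics/scene12.png

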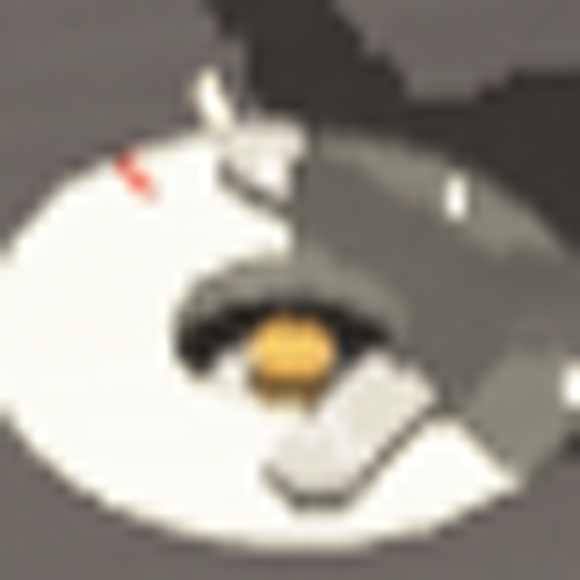

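Emit:
play_rows:
  series:
    - [[0,0,0.13,0.01,0.5,0,0.02],[0,0,0.13,0.01,0.5,0,0.02],[0,0,0.13,0,0.5,0,0.02],[0,0,0.13,0,0.5,0,0.02]]

```text
t: 16.45
tcp_pos: [612.0, 93.6, 4.5]
tool_rot: [0.612, 0.38, -0.59, 0.365]
force: [-3.5, -3.5, -2.2]
grip_width: 0.187
```

```bash
python3 look.py scene 13 300 205 340 245; python3 -c "
from h import *
st()"
```

```text
t 16.45 tcp [612.04  93.59   4.54] yaw_y -26.38 xax [ 0.02  0.03 -1.  ] F [-3.46 -3.46 -2.17] M [-0.66  0.56  0.11] g 0.187 q6 30.6
scale 14.5
t 16.5 tcp [612.42  93.42   4.57] yaw_y -26.55 xax [ 0.02  0.03 -1.  ] F [-4.79 -2.86 -1.54] M [-0.37  0.62  0.  ] g 0.19 q6 30.7
```

View pics/scene13.png

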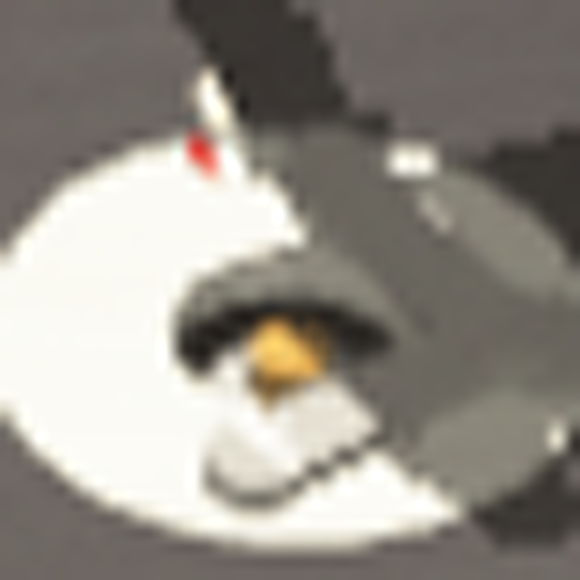

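Emit:
play_rows:
  series:
    - [[0,0,0.065,0,0.25,0,0.01],[0,0,0.065,0,0.25,0,0.01],[0,0,0,0,0,0,0]]

```text
t: 16.88
tcp_pos: [617.2, 92.0, 4.8]
tool_rot: [0.625, 0.359, -0.601, 0.345]
force: [-2.8, -3.9, -2.4]
grip_width: 0.193
```

Emit:
play_rows:
  series:
    - [[0,0,0.065,0,0.25,0,0.01],[0,0,0,0,0,0,0]]

```text
t: 17.12
tcp_pos: [618.7, 90.0, 4.5]
tool_rot: [0.631, 0.348, -0.608, 0.334]
force: [-5.8, -5.5, -1.9]
grip_width: 0.196
```

```bash
python3 look.py scene 14 300 205 340 245; python3 -c "
from h import *
st()"
```

```text
t 17.12 tcp [618.71  89.95   4.54] yaw_y -32.31 xax [ 0.02  0.03 -1.  ] F [-5.84 -5.48 -1.88] M [-0.98  1.    0.12] g 0.196 q6 36.2
scale 14.5
t 17.18 tcp [618.7   89.97   4.53] yaw_y -32.3 xax [ 0.02  0.03 -1.  ] F [-5.49 -5.73 -1.68] M [-0.97  1.01  0.14] g 0.19 q6 36.2
```

View pics/scene14.png

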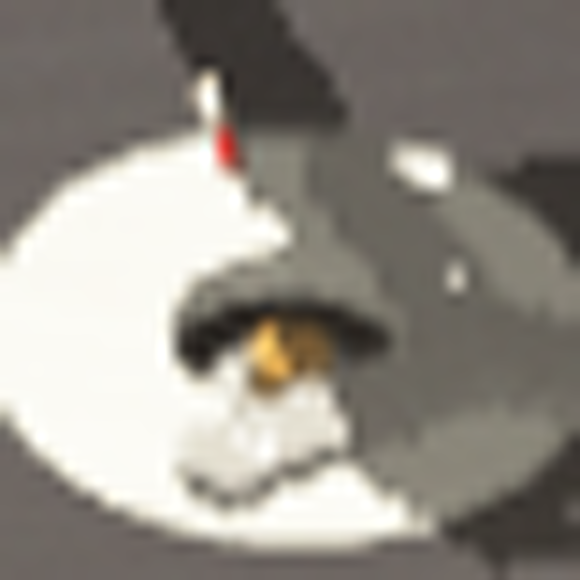

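Emit:
play_rows:
  series:
    - [[0,0,0.065,0,0.25,0,0.01],[0,0,0,0,0,0,0]]

```text
t: 17.42
tcp_pos: [619.7, 89.3, 4.5]
tool_rot: [0.636, 0.338, -0.614, 0.323]
force: [-10.5, -4.3, 1.9]
grip_width: 0.193
```

Emit:
play_rows:
  series:
    - [[0,0,0.065,0,0.25,0,0.01],[0,0,0,0,0,0,0]]

```text
t: 17.68
tcp_pos: [620.3, 88.9, 4.5]
tool_rot: [0.64, 0.329, -0.62, 0.312]
force: [-17.1, -1.7, 5.5]
grip_width: 0.193
```

Emit:
play_rows:
  series:
    - [[0,0,0.065,0,0.25,0,0.01],[0,0,0,0,0,0,0]]

```text
t: 17.92
tcp_pos: [620.9, 88.5, 4.5]
tool_rot: [0.644, 0.319, -0.626, 0.301]
force: [-24.1, 0.3, 8.5]
grip_width: 0.188
```

```bash
python3 look.py scene 15 300 205 340 245; python3 -c "
from h import *
st()"
```

```text
t 17.93 tcp [620.93  88.47   4.5 ] yaw_y -37.95 xax [ 0.01  0.03 -1.  ] F [-24.1    0.32   8.52] M [0.18 3.74 2.46] g 0.188 q6 41.7
scale 14.5
t 17.98 tcp [620.93  88.45   4.53] yaw_y -37.93 xax [ 0.01  0.03 -1.  ] F [-23.11   1.12   8.38] M [0.17 3.82 2.45] g 0.189 q6 41.6
```

View pics/scene15.png

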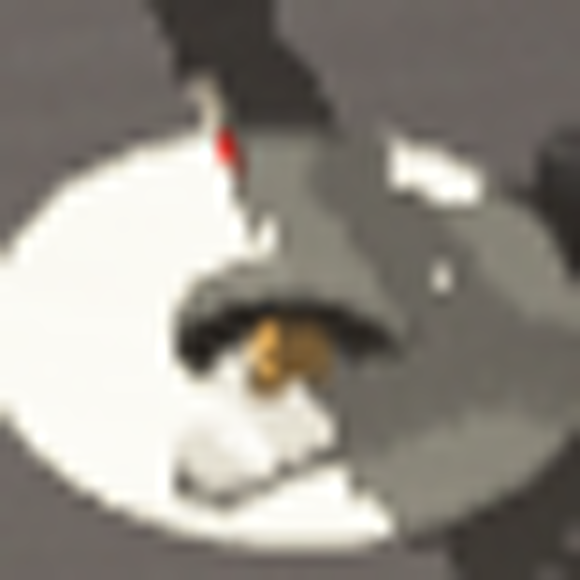

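Emit:
play_rows:
  series:
    - [[0,0,-0.065,0,-0.25,0,-0.01],[0,0,-0.065,0,-0.25,0,-0.01],[0,0,-0.05,0,-0.2,0,-0.01],[0,0,0,0,0,0,0]]

```text
t: 18.48
tcp_pos: [618.9, 89.9, 4.5]
tool_rot: [0.631, 0.346, -0.609, 0.332]
force: [-7.6, -5.7, 0.3]
grip_width: 0.191
```

```bash
python3 -c "
from h import *
st()"
```

```text
t 18.48 tcp [618.91  89.86   4.52] yaw_y -32.64 xax [ 0.02  0.03 -1.  ] F [-7.62 -5.65  0.27] M [-1.01  1.26  0.44] g 0.191 q6 36.5
```

Emit:
play_rows:
  series:
    - [[0,0,-0.03,0.03,-0.12,0,0],[0,0,0,0.02,0,0,0],[0,0,0,0,0,0,0]]

```text
t: 18.85
tcp_pos: [618.4, 90.0, 5.1]
tool_rot: [0.63, 0.351, -0.605, 0.337]
force: [-1.6, -0.3, -2.3]
grip_width: 0.196
```

```bash
python3 -c "
from h import *
s,R=st(); print(R.T@s['force'])"
```

```text
t 18.85 tcp [618.39  89.97   5.06] yaw_y -31.75 xax [ 0.02  0.03 -1.  ] F [-1.64 -0.35 -2.25] M [-0.16  0.4   0.02] g 0.196 q6 35.6
[ 2.2  -1.22  1.25]
```

Unloaded. I'll lift straight up slowly, then go higher.

Emit:
play_rows:
  series:
    - [[0,-0.1,0,0,0,0,0],[0,-0.15,0,0,0,0,0],[0,-0.3,0,0,0,0,0],[0,-0.6,0,0,0,0,0],[0,-0.8,0,0,0,0,0],[0,-0.5,0,0,0,0,0],[0,0,0,0,0,0,0]]

```text
t: 19.73
tcp_pos: [617.5, 86.3, 105.9]
tool_rot: [0.632, 0.35, -0.603, 0.338]
force: [1.0, 0.1, -1.7]
grip_width: 0.189
```

```bash
python3 - <<'E'
from h import *
s,R=st()
Rt=down(93.1)
plan(s["tcp_pos"],R,[([560,-80,110],down(40),9),([509.8,-288.5,65],Rt,7)],0)
E
python3 look.py scene 16 290 200 350 250
```

```text
t 19.73 tcp [617.52  86.32 105.86] yaw_y -31.75 xax [ 0.03  0.03 -1.  ] F [ 0.95  0.13 -1.68] M [0.01 0.02 0.03] g 0.189 q6 35.6
[[0.0, -0.03, 0.11, 0.48, -1.0, -0.03, -0.02], [0.0, -0.03, 0.04, 0.49, -1.0, -0.03, -0.02], [0.0, -0.03, -0.03, 0.49, -1.0, -0.03, -0.03], [0.0, -0.03, -0.1, 0.48, -0.99, -0.03, -0.02], [0.0, -0.02, -0.16, 0.46, -1.0, -0.03, -0.02], [0.0, -0.02, -0.22, 0.43, -0.99, -0.02, -0.03], [0.0, -0.02, -0.28, 0.4, -1.0, -0.03, -0.02], [0.0, -0.02, -0.33, 0.35, -0.99, -0.02, -0.03]]
[[0.0, -0.01, -0.38, 0.31, -1.0, -0.03, -0.02], [0.0, 0.16, -0.62, 0.45, -0.95, 0.0, 0.0], [0.0, 0.16, -0.67, 0.37, -0.95, 0.0, 0.0], [0.0, 0.16, -0.71, 0.28, -0.95, 0.0, 0.0], [0.0, 0.16, -0.75, 0.18, -0.95, 0.0, 0.0], [0.0, 0.16, -0.76, 0.08, -0.94, 0.0, 0.0], [0.0, 0.16, -0.77, -0.02, -0.95, 0.0, 0.0], [0.0, 0.17, -0.75, -0.12, -0.94, 0.0, 0.0]]
max [0.17 0.77 0.49 1.   0.03 0.03] end [ 509.73 -288.41   64.89]
t 19.73 tcp [617.52  86.32 105.86] yaw_y -31.75 xax [ 0.03  0.03 -1.  ] F [ 0.95  0.13 -1.68] M [0.01 0.02 0.03] g 0.189 q6 35.6
scale 11.6
```

View pics/scene16.png

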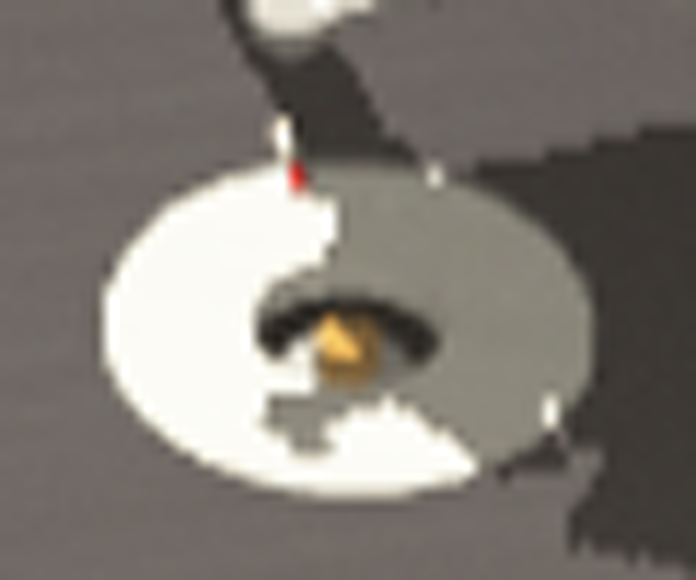

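Emit:
play_rows:
  series:
    - [[0,-0.05,0.1,0.5,-1,-0.03,-0.02],[0,-0.05,0.05,0.5,-1,-0.03,-0.02],[0,-0.05,-0.05,0.5,-1,-0.03,-0.03],[0,0,-0.1,0.5,-1,-0.03,-0.02],[0,0,-0.15,0.45,-1,-0.03,-0.02],[0,0,-0.2,0.45,-1,-0.02,-0.03],[0,0,-0.3,0.4,-1,-0.03,-0.02],[0,0,-0.35,0.35,-1,-0.02,-0.03]]

```text
t: 20.78
tcp_pos: [562.2, -64.7, 102.7]
tool_rot: [0.34, 0.623, -0.34, 0.617]
force: [0.5, -0.5, -2.6]
grip_width: 0.19
```

Emit:
play_rows:
  series:
    - [[0,0,-0.4,0.3,-1,-0.03,-0.02],[0,0.1,-0.6,0.45,-0.95,0,0],[0,0.1,-0.65,0.35,-0.95,0,0],[0,0.15,-0.7,0.3,-0.95,0,0],[0,0.15,-0.75,0.2,-0.95,0,0],[0,0.15,-0.75,0.1,-0.95,0,0],[0,0.15,-0.75,0,-0.95,0,0],[0,0.15,-0.75,-0.1,-0.95,0,0]]

```text
t: 21.78
tcp_pos: [510.4, -290.2, 64.8]
tool_rot: [-0.022, 0.709, 0.023, 0.704]
force: [0.7, 0.4, -1.4]
grip_width: 0.191
```

Emit:
play_rows:
  series:
    - [[0,0,0,0,0,0,0],[0,0,0,0,0,0,0]]

```text
t: 22.02
tcp_pos: [511.1, -289.1, 65.9]
tool_rot: [-0.02, 0.709, 0.021, 0.705]
force: [0.2, 0.3, -2.9]
grip_width: 0.192
```

```bash
python3 look.py top 17 270 150 480 280; python3 look.py scene 17 130 130 350 270
python3 - <<'E'
from h import *
s,R=st()
print(R.T@(np.array([505.5,-288.5,14])-s["tcp_pos"])/40, np.degrees(Ro.from_matrix(R.T@down(93.1)).as_rotvec())/8)
E
```

```text
t 22.02 tcp [ 511.05 -289.08   65.91] yaw_y 93.38 xax [-0.01  0.   -1.  ] F [ 0.16  0.25 -2.95] M [ 0.01  0.05 -0.04] g 0.192 q6 -126.1
scale 3.619047619047619
t 22.07 tcp [ 511.39 -288.94   66.43] yaw_y 93.43 xax [-0.01  0.   -1.  ] F [ 0.08  0.49 -2.41] M [-0.03  0.11 -0.01] g 0.19 q6 -126.1
scale 3.4545454545454546
t 22.12 tcp [ 511.61 -288.87   66.82] yaw_y 93.47 xax [-0.  0. -1.] F [-0.33  0.13 -1.89] M [ 0.03  0.05 -0.01] g 0.188 q6 -126.1
[ 1.32  0.02 -0.15] [ 0.05 -0.04 -0.  ]
```

View pics/top17.png

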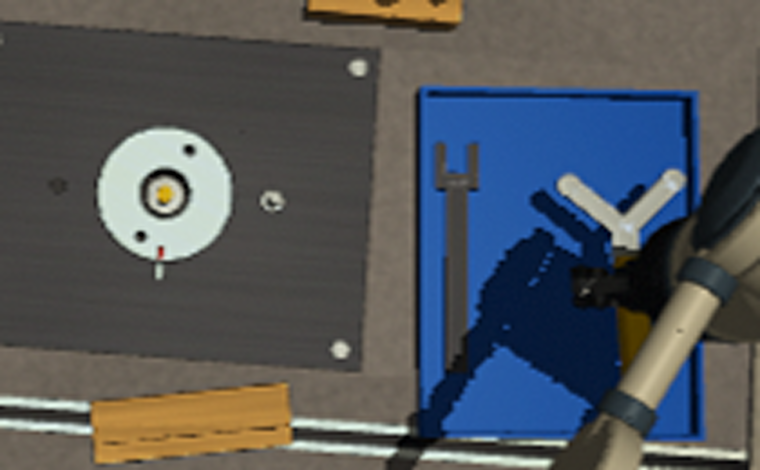

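View pics/scene17.png

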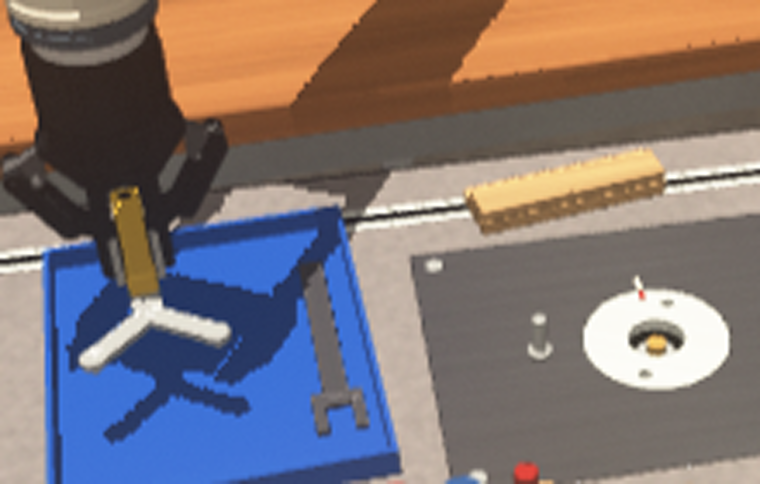

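Emit:
play_rows:
  series:
    - [[0,0.4,0,-0.08,0,0,0],[0,0.4,0,-0.06,0,0,0],[0,0.3,0,0,0,0,0],[0,0.15,0,0,0,0,0],[0,0.05,0,0,0,0,0],[0,0,0,0,0,0,0]]

```text
t: 22.88
tcp_pos: [505.9, -290.4, 15.6]
tool_rot: [-0.022, 0.708, 0.021, 0.705]
force: [0.0, 0.7, -2.8]
grip_width: 0.19
```

Emit:
play_rows:
  series:
    - [[0,0.03,0,0,0,0,0],[0,0.03,0,0,0,0,0],[0,0,0,0,0,0,0]]

```text
t: 23.25
tcp_pos: [505.7, -290.2, 12.9]
tool_rot: [-0.022, 0.708, 0.021, 0.705]
force: [-0.9, 0.2, -3.1]
grip_width: 0.193
```

```bash
python3 look.py scene 18 130 180 260 270
```

```text
t 23.25 tcp [ 505.66 -290.25   12.94] yaw_y 93.46 xax [-0. -0. -1.] F [-0.93  0.16 -3.08] M [-0.04  0.06  0.04] g 0.193 q6 -126.5
scale 5.846153846153846
```

View pics/scene18.png

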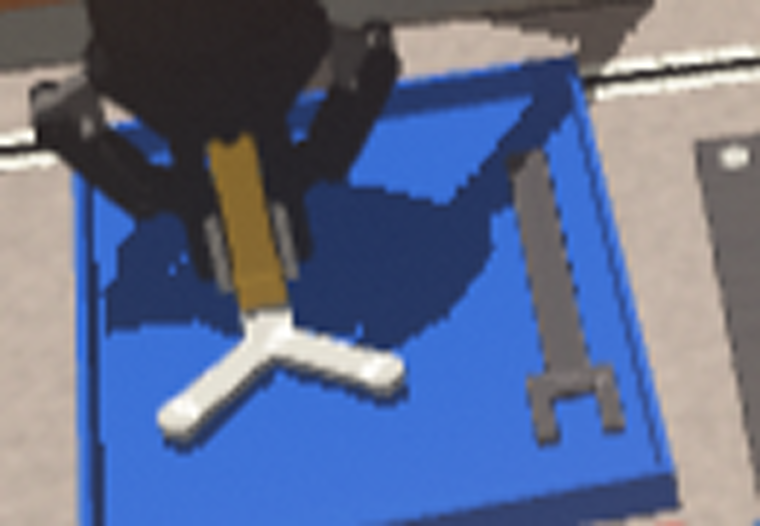

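Emit:
play_rows:
  series:
    - [[0,0.03,0,0,0,0,0],[0,0.03,0,0,0,0,0],[0,0,0,0,0,0,0]]

```text
t: 23.68
tcp_pos: [505.7, -290.4, 11.2]
tool_rot: [-0.022, 0.708, 0.021, 0.705]
force: [-2.2, 1.0, 3.1]
grip_width: 0.192
```

```bash
python3 -c "
from h import *
st()"
```

```text
t 23.68 tcp [ 505.74 -290.35   11.23] yaw_y 93.46 xax [-0. -0. -1.] F [-2.19  0.98  3.07] M [ 0.26  0.3  -0.04] g 0.192 q6 -126.5
```

It's touching the floor, so I'll release and retreat.

Emit:
play_rows:
  series:
    - [[0.25,0,0,0,0,0,0],[0.3,0,0,0,0,0,0],[0.45,0,0,0,0,0,0],[0.45,0,0,0,0,0,0],[0.45,-0.3,0,0,0,0,0],[0.45,-0.8,0,0,0,0,0],[0.45,-1,0,0,0,0,0],[0.45,-1,0,0,0,0,0]]

```text
t: 24.68
tcp_pos: [506.2, -290.1, 136.7]
tool_rot: [-0.022, 0.708, 0.021, 0.705]
force: [-0.1, -0.3, 0.7]
grip_width: 0.443
```

Emit:
play_rows:
  series:
    - [[0.45,-0.5,0.3,0.9,0,0,0],[0.45,0,-0.5,0.9,0,0,0],[0.45,0,-0.9,0.5,0,0,0],[0.45,0,-1,0,0,0,0],[0.45,0,-1,0,0,0,0],[0.45,0,-1,0,0,0,0],[0.45,0,0,0,0,0,0],[0.45,0,0,0,0,0,0]]

```text
t: 25.68
tcp_pos: [608.1, -447.9, 154.6]
tool_rot: [-0.021, 0.708, 0.021, 0.705]
force: [0.5, -0.3, -0.5]
grip_width: 0.445
```

```bash
python3 look.py top 20 150 130 480 290; python3 look.py scene 20 130 140 480 290
python3 - <<'E'
from h import *
st()
W=cloud(pickle.load(open("top20.pkl","rb")))
for c in ([576,307],[516.5,324.5]):
    c=np.array(c);d=np.array([.28,.96])
    print([round(float(np.nanmean(W[...,2][np.hypot(W[...,0]-(c+d*k)[0],W[...,1]-(c+d*k)[1])<8])),1) for k in (-15,0,15)])
a=pickle.load(open("top20.pkl","rb"))["image"]
cv2.imwrite("pics/r20.png",cv2.resize(a[180:228,290:342],None,fx=12,fy=12,interpolation=cv2.INTER_CUBIC))
E
```

```text
t 25.68 tcp [ 608.13 -447.92  154.6 ] yaw_y 93.46 xax [-0. -0. -1.] F [ 0.48 -0.29 -0.45] M [0.03 0.02 0.03] g 0.445 q6 -132.4
scale 2.303030303030303
t 25.73 tcp [ 608.35 -447.41  154.86] yaw_y 93.51 xax [-0. -0. -1.] F [ 0.51 -0.37 -0.17] M [ 0.03  0.02 -0.06] g 0.447 q6 -132.4
scale 2.1714285714285713
t 25.77 tcp [ 608.47 -447.13  155.07] yaw_y 93.53 xax [-0. -0. -1.] F [-0.36 -0.39  0.96] M [ 0.01 -0.02  0.01] g 0.451 q6 -132.4
[63.9, 60.3, 58.3]
[57.9, 59.4, 63.8]
```

View pics/top20.png

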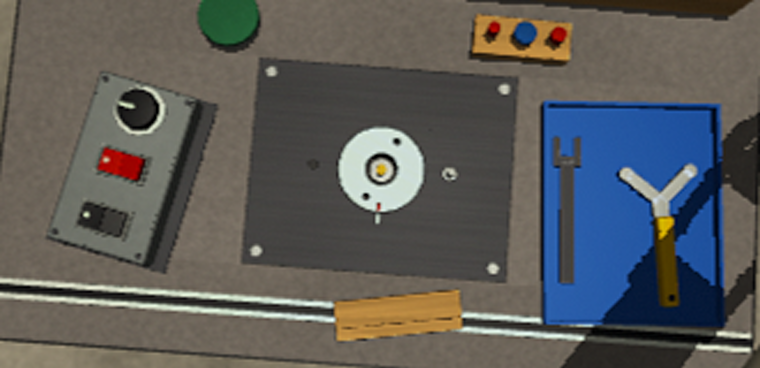

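View pics/r20.png

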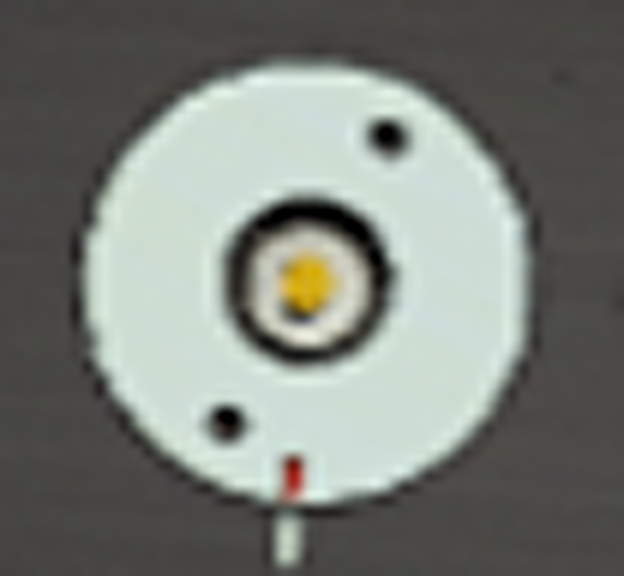

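View pics/scene20.png

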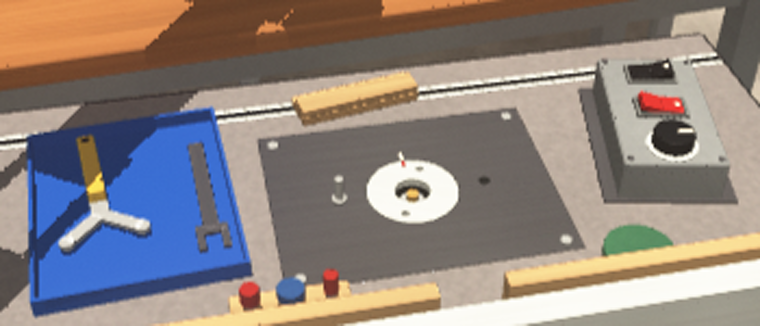

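Run:
```python
from rig import ticket
print(ticket.sign_off())
```

```text
the job is handed in; nothing more can be done
None
```

The job is done and handed in; the last reading before handing in was about 25.8 s.

1. **Mains:** I pushed the red rocker off with the shut fingertips. I saw no more than about 2.5 N on the tool between steps.
2. **Ring:** I took the spanner from the tray and set both pins in the ring holes with the handle on the left, away from the starting pin. I turned the ring clockwise about 34° to its stop.
3. **Spanner:** I eased the load off, lifted the spanner out and laid it back in the tray.

**Last checks:**
- **Rockers:** the depth picture shows the red rocker's OFF half sunk (58 against 64 mm) and the black one unchanged.
- **Ring:** its red mark meets the white mark to about 0.3°. At the stop, the force rose to 24 N while the mark stayed still.
- **Spanner and bystanders:** the spanner lies in the tray almost where it was. By eye, the collet wrench, tin, bit stand and offcut are where they started; I did not measure their positions again.

**Disagreement:** before the pins went in, the scene camera's depth outline put the spanner head about 3 mm off from the picture edges and the robot's own pose. I went by the edges and pose, and the pins went in without contact force.

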